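# Fit the clean strainer cartridge on the potting bench

### The job

Tip the toggle latch of the olive case fully open and lift the case's lid well up, to about upright. Take out the long slim filter cartridge and slide it, without ramming it, down the leaning bore of the grey strainer until its collar sits flush on the mouth, keeping hold of it until it is home; then let go and draw clear. Leave the case open, the short cartridge in its place in the case, and the grey screw cap and the clay pot where they stand.

Things in the scene. Friction and masses are not known exactly. Their poses are not given: they have to be found in the camera images.
- case: Fixed olive steel case, 140 mm deep (x), 262 wide (y), 150 high, walls and floor 6. Origin: centre of its underside; x points from latched front to hinged back, z up. Inside, a 30 mm thick rack has two wells 54 mm across, centred at x = -12 mm, y = +-55 mm; a filter cartridge stands upright on the case floor in each, up to 4 mm off the well's centre.
- latch (a joint): Over-centre toggle latch on the case's front: 0 = closed (lever upright, its claw over the lid's front lip, so the lid lifts no more than about 4 mm); grows as the lever tips outward, away from the case, to its stop at 1.7 rad. A spring holds it shut; past about 0.35 rad it snaps outward by itself. About 3 N at the tab moves it.
- latch_tab (a point): Grip point of the latch lever's flat upright tab, which stands above the lid: 20 mm wide along the case's y, 10 mm thick, free for 22 mm below and 14 mm above this point when closed. At case (-101, 0, 193) mm when closed; its z axis points up the lever. Pinched across its width it can turn between the fingers.
- latch_pivot (a point): Axis of the latch lever, parallel to the case's y, at case (-84, 0, 85) mm: 108 mm below the tab and 17 mm behind it when closed.
- lid (a joint): Lid of the case: 0 rad = shut, grows as its front edge lifts, to 1.9 rad (its stop); 1.57 = upright. Its stiff hinge keeps it where it is left; about 5 N at the handle lifts it.
- lid_handle (a point): Centre of the black T-handle on the lid, a bar 34 mm long along the case's y, 22 mm across, on a 12 mm stem; pinched over its ends it turns between the fingers as the lid swings. It is, 30 mm above the lid's top face and 112 mm in front of the hinge, half-way along the case's width. Lid plate 262 x 140 x 7 mm.
- lid_hinge (a point): Lid's hinge axis, parallel to the case's y, at the top of the case's back wall: case (70, 0, 150) mm.
- long_center (a point): Centre (half-way up) of the long slim cartridge, which fits the strainer. Upright, 133 mm tall, round; z from nose to grip. From the bottom: steel mesh body 40 mm across, 85 long, bottom edge chamfered 2.5 wide by 5 high; black collar 54 across, 8 thick; black grip 26 across, 40 tall, its middle 46.5 mm above the centre. The nose is 66.5 mm below the centre. About 0.25 kg. In either well.
- long_collar (a point): Point on the long cartridge's axis at the underside of its collar, 85 mm above its nose and 18.5 mm above its centre.
- long: The long cartridge as a body; origin at its nose, z towards the grip.
- short: The other cartridge, short and stout, which is too thick for the strainer and stays in the case: body 50 mm across and 60 mm long, collar 66 mm across, grip 26 mm across, 108 mm tall over all. Origin at the centre of its underside.
- strainer: Fixed grey Y-strainer: a 56 mm pipe lying along its x on a base plate (190 x 90 mm), with a branch 72 mm across that rises from it and leans 30 degrees from vertical towards its -x (the robot's side). Highest edge of the branch about 180 mm above the bench. Origin: on the bench; z up.
- bore_mouth (a point): Centre of the open mouth of the strainer's branch, on its flat end face, 163 mm above the bench. z axis: the bore's axis, pointing out of it (up, leaning 30 degrees to the strainer's -x); y axis level. Bore 41.5 mm across, 90 deep, square-edged, rigid; the wall around it is 15 mm thick: the collar rests on it when the cartridge is home.
- screw_cap_mid (a point): Grey screw cap of the strainer, 66 mm across, 32 mm high, lying on the bench; its middle. Bystander.
- clay_pot_mid (a point): Small clay pot, 68 mm across, 65 mm high; half-way up. Bystander.

How it is judged:
By the outcome, as a careful person would: the job done as asked, in the order asked, and still so for the second after the job is handed in, with the robot touching nothing.
It also fails if it takes over 72 s, if anything falls off the work surface, if the arm or the gripper's body presses on something with over 40 N, if the wrist force passes 120 N, or if a joint passes its speed limit or range.

### The arm

A 6-joint arm with a two-finger parallel gripper is mounted at the origin on the work surface. World frame = base frame: x ahead of the robot, y to its left, z up, the work surface at z = 0. Lengths are in m, angles in degrees, forces in N, time in s.
With the tool pointing down it reaches from about 0.4 to 0.925 m from the base axis. Payload 12.5 kg.
Tool frame: the origin (TCP) lies on the mounting face of the last link; the fingertips stand 190 mm ahead of it and the grasp point (between the pads) lies 171 mm ahead of it; z points along the fingers, y is the line along which they close (so a half turn about z gives the same grasp; the last joint's range is limited). The gripper opens to 95 mm and grips with 3 to 60 N. Pads are 20 mm wide; open, the fingers measure 119 mm over their backs; the gripper's body (75 mm by 180 mm) begins 59 mm behind the grasp point.
Start: joints at [62.59, 28.126, 89.318, -0, 62.55, -6.05], TCP at [0.228, 0.582, 0.405] pointing down, gripper open.
Joint ranges: [-177.58, 177.58], [-47.91, 125.51], [2.72, 160], [-65.01, 245.01], [3.68, 167.84], [-153.87, 153.87]. Speed limits (degrees/s): [127.2, 127.2, 159.86, 180, 180, 180].

### API

Orientations are given as [roll, pitch, yaw] about the fixed x, y, z axes, in that order (R = Rz(yaw) Ry(pitch) Rx(roll)).
In Python, from plant import r gives the robot as it stands.
- The arm moves only by the tool play_rows, never from a script. Its argument "increments" is a list of rows, each an object of numbers: "dx", "dy", "dz": the shift along the world's x, y, z in units of 25 mm (1.0 is 25 mm); "ax", "ay", "az": the turn, a rotation vector about the world's x, y, z in units of 6 degrees (1.0 is 6 degrees); "fingers": the finger opening in mm, from 0 to 95.1. In form: [{"dx": .., "dy": .., "dz": .., "ax": .., "ay": .., "az": .., "fingers": ..}, ...]. A call has 1 to 20 rows; each row is the pose to reach, as a shift and turn from the pose commanded when the call began; what a row does not reach only later rows make up. A row lasts 1/12 s, in which the tool goes at most 41.7 mm and 7.16 degrees, less where a joint would pass 70% of its speed; a pose out of reach is approached as far as the arm can. A call with a gripper value outside its range is refused whole. The fingers move at their own pace and stop on an object; "squeeze" is the grip in N (left out, the last holds). Time passes only in rows, so rows that repeat a pose let the fingers close. It gives the time, the measured TCP pose, the force, the opening and the grip force at its end, in the units of the state.
- r.get_state(): the state, without advancing time (a new reading comes with each control period).
- r.capture(name): name is "side" or "top" or "wrist"; returns the picture (384x512x3 uint8, blue, green, red); there is no depth.
- r.camera_model(name): a dict with "fx", "fy", "cx", "cy" (pixels), "dist_coeffs" ([k1, k2, p1, p2, k3] as OpenCV has them; the pictures are not rectified), "rvec" (rotation vector, rad) and "tvec" (3), from world to camera coordinates, as OpenCV has them. Camera axes: x right, y down, z forward; pixel columns grow to the right and rows downward; lengths in m; the calibration is good to about 2 mm. A picture is of the moment at which its call begins: read the wrist's pose just before it. camera_model takes no time and is no camera call; for the wrist camera it gives the pose at the moment of the call.
- r.sign_off(): hands the job in; it is judged then, once.
Trained networks look in the newest picture that a camera, given by its name, has taken for a name from the list of things; names that differ only in an ending like _2 or _b are one class to them, and where a whole thing is asked for, a point or a joint stands for the part that bears it (a point fixed in the world has none). Each returns a list of dicts, best first, with "p" (0 to 1); they miss things now and then, are a little off and sometimes report something else, mostly with a low value. They report only what shows in the picture. A call takes as long as a camera call.
- r.search_frame(camera, target): "uv" ([column, row] in pixels, amid what is visible of it).
- r.outline_of(camera, target): "region" (384x512 bool, what is visible of it) and "uv" ([column, row] in pixels, amid what is visible of it).
- r.place_of(camera, target): "uv" ([column, row] in pixels: a listed point, or the origin of a listed thing).
The state is a dict: "time": time; "joint_positions": joint angles; "joint_velocities": joint speeds; "effort": joint torques, N m; "ee_pos": TCP position; "tool_rot": TCP orientation; "force": force on the tool from outside, world axes, zero at the start; "torque": the same for the moment, N m; "width": finger opening in m; "grip_force": force on a finger pad.
Only numpy, scipy, OpenCV 4.12 (cv2) and the standard library are available. Lean on these libraries where they do the work, as an engineer would, in place of code of your own. Each camera call takes 0.05 s, during which the arm holds its last target. There are 200 camera calls.

## Working session

There is one attempt and no reset: what is moved stays moved. The work goes in short steps, Python scripts to look and compute and a tool call to move; the robot and the scene stay as the last step left them, time stands still between calls to the robot, and variables do not carry over. Pictures are saved under pics/ and viewed, at most 10 in all, crops included, and the job is handed in when it is done.

Besides the shell and the picture viewer there is one more tool, called after "Request:" as name([rows], argument=value, ...), one row to a line, values as JSON. play_rows: Moves the arm, as the interface text tells. Its arguments: {"type":"object","properties":{"increments":{"type":"array","items":{"type":"object","properties":{"dx":{"type":"number"},"dy":{"type":"number"},"dz":{"type":"number"},"ax":{"type":"number"},"ay":{"type":"number"},"az":{"type":"number"},"fingers":{"type":"number"}}}},"squeeze":{"type":"number"}},"required":["increments"]}

```bash
ls; mkdir -p pics; cat > h.py <<'E'
import numpy as np, cv2
from scipy.spatial.transform import Rotation as R
from plant import r
def cam(n):
    m=r.camera_model(n)
    K=np.array([[m['fx'],0,m['cx']],[0,m['fy'],m['cy']],[0,0,1.]])
    return K,np.array(m['dist_coeffs'],float),np.array(m['rvec'],float).ravel(),np.array(m['tvec'],float).ravel()
def ray(n,uv,c=None):
    K,d,rv,t=c or cam(n)
    p=cv2.undistortPoints(np.array([[uv]],float),K,d)[0,0]
    M=cv2.Rodrigues(rv)[0]
    v=M.T@np.array([p[0],p[1],1]); return -M.T@t, v/np.linalg.norm(v)
def atz(n,uv,z,c=None):
    o,v=ray(n,uv,c); return o+v*(z-o[2])/v[2]
def tri(rays):
    A=sum(np.eye(3)-np.outer(v,v) for o,v in rays); b=sum((np.eye(3)-np.outer(v,v))@o for o,v in rays)
    x=np.linalg.solve(A,b); return x,[np.linalg.norm(np.cross(x-o,v)) for o,v in rays]
def proj(n,P,c=None):
    K,d,rv,t=c or cam(n); return cv2.projectPoints(np.array(P,float).reshape(-1,3),rv,t,K,d)[0][:,0]
E
python3 - <<'E'
from h import *
np.set_printoptions(precision=4,suppress=True)
ims=[r.capture(n) for n in('side','top')]
cv2.imwrite('pics/a_side.png',ims[0]);cv2.imwrite('pics/a_top.png',ims[1])
for t in ['latch_tab','latch_pivot','lid_handle','lid_hinge','bore_mouth','strainer','case','screw_cap_mid','clay_pot_mid']:
    L=[]
    for n in('side','top'):
        q=r.place_of(n,t); print(t,n,[(np.round(x['uv'],1),round(x['p'],2)) for x in q[:2]])
        if q:L.append(ray(n,q[0]['uv']))
    if len(L)==2:print('   ',*tri(L))
print(r.get_state())
for n in('side','top'): print(n,ray(n,(256,192)))
E
```

```text
pics
latch_tab side [(array([217.4, 148.9]), 0.46)]
latch_tab top [(array([141.3, 217.6]), 0.57)]
    [0.4785 0.2087 0.2003] [np.float64(0.0023254915486233766), np.float64(0.0023254915486233593)]
latch_pivot side [(array([225.3, 179.1]), 0.72)]
latch_pivot top [(array([152.9, 216.9]), 0.55)]
    [0.4977 0.2213 0.0744] [np.float64(0.002580067656518494), np.float64(0.00258006765651848)]
lid_handle side [(array([231., 148.]), 0.72)]
lid_handle top [(array([139.5, 196.2]), 0.73), (array([324.7, 209.6]), 0.38)]
    [0.525  0.2175 0.1935] [np.float64(0.0027669060136449306), np.float64(0.00276690601364488)]
lid_hinge side [(array([265.5, 153.7]), 0.73)]
lid_hinge top [(array([142.3, 148.1]), 0.78)]
    [0.6473 0.2327 0.1489] [np.float64(0.001892334368395438), np.float64(0.00189233436839559)]
bore_mouth side [(array([273.5, 243.5]), 0.74)]
bore_mouth top [(array([336.4, 194.8]), 0.65)]
    [ 0.5342 -0.2133  0.1602] [np.float64(0.002290564527277962), np.float64(0.0022905645272780066)]
strainer side [(array([266.9, 288. ]), 0.58)]
strainer top [(array([325.8, 210.2]), 0.56)]
    [ 0.5199 -0.21
[... 478 characters left out ...]
031244803500586685), np.float64(0.003124480350058962)]
{'time': 1.0, 'joint_positions': array([62.5899, 28.1256, 89.3184, -0.0007, 62.5503, -6.0491]), 'joint_velocities': array([ 0.0431,  0.1442,  0.0494,  0.0197,  0.0575, -0.02  ]), 'effort': array([ -0.002 , -61.2485, -25.8426,   0.0691,   0.0447,  -0.    ]), 'ee_pos': array([0.2276, 0.5821, 0.4048]), 'tool_rot': array([179.9944,   0.0012, 158.6393]), 'force': array([-0.5147,  0.0227,  0.6298]), 'torque': array([-0.0346,  0.0173, -0.0242]), 'grip_force': 0.0, 'width': 0.0951014482492887}
side (array([ 0.3213, -0.788 ,  0.7292]), array([ 0.2268,  0.7902, -0.5694]))
top (array([ 0.4087, -0.0357,  0.9291]), array([ 0.1718,  0.0022, -0.9851]))
```

View pics/a_side.png

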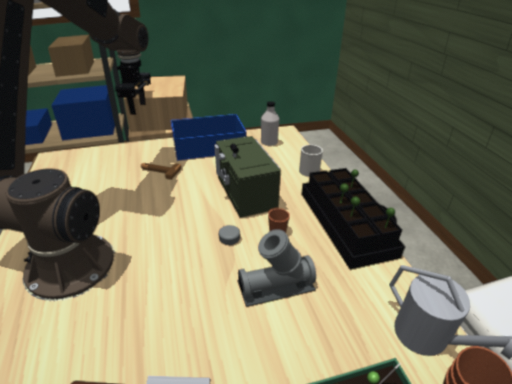

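View pics/a_top.png

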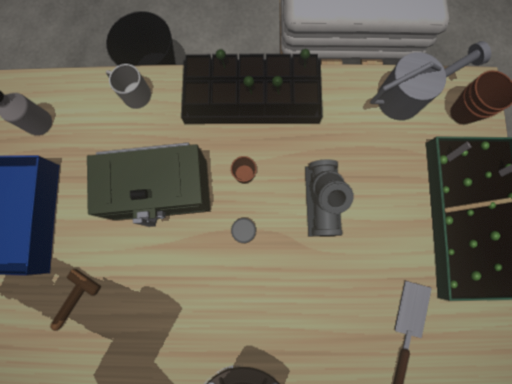

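The side view shows the olive case near (245,175), its latch and handle near (217,149)/(231,148), and the strainer near (273,270) with its mouth at (273,243). In the top view the case is at (145,180) with handle (139,196) and latch (148,215), the strainer mouth is at (336,195), the cap at (243,230) and the pot at (243,172). I'll move above the case.

Request:
play_rows([
  {"dx": 10.4,"dy": -14.9,"dz": 3.8,"az": 4.7,"fingers": 0},
  {"dx": 10.4,"dy": -14.9,"dz": 3.8,"az": 4.7,"fingers": 0},
  {"dx": 10.4,"dy": -14.9,"dz": 3.8,"az": 4.7,"fingers": 0},
  {"dx": 10.4,"dy": -14.9,"dz": 3.8,"az": 4.7,"fingers": 0},
  {"dx": 10.4,"dy": -14.9,"dz": 3.8,"az": 4.7,"fingers": 0},
  {"dx": 10.4,"dy": -14.9,"dz": 3.8,"az": 4.7,"fingers": 0},
  {"dx": 10.4,"dy": -14.9,"dz": 3.8,"az": 4.7,"fingers": 0},
  {"dx": 10.4,"dy": -14.9,"dz": 3.8,"az": 4.7,"fingers": 0},
  {"dx": 10.4,"dy": -14.9,"dz": 3.8,"az": 4.7,"fingers": 0},
  {"dx": 10.4,"dy": -14.9,"dz": 3.8,"az": 4.7,"fingers": 0},
  {"dx": 10.4,"dy": -14.9,"dz": 3.8,"az": 4.7,"fingers": 0},
  {"dx": 10.4,"dy": -14.9,"dz": 3.8,"az": 4.7,"fingers": 0},
  {"dx": 10.4,"dy": -14.9,"dz": 3.8,"az": 4.7,"fingers": 0},
  {"dx": 10.4,"dy": -14.9,"dz": 3.8,"az": 4.7,"fingers": 0},
  {"dx": 10.4,"dy": -14.9,"dz": 3.8,"az": 4.7,"fingers": 0},
])

```text
$.increments[0]: bad value
```

```bash
cat > pose.py <<'E'
from h import *
np.set_printoptions(precision=4,suppress=True)
from scipy.optimize import least_squares
PT={'latch_tab':(-.101,0,.193),'latch_pivot':(-.084,0,.085),'lid_handle':(-.042,0,.187),'lid_hinge':(.07,0,.150),'case':(0,0,0)}
def fitcase(cams=('side','top','wrist')):
    obs=[]
    for n in cams:
        c=cam(n); r.capture(n)
        for t,p in PT.items():
            q=r.place_of(n,t)
            if q and q[0]['p']>.3: obs.append((n,c,t,np.array(q[0]['uv']),q[0]['p']))
    def f(x):
        e=[]
        for n,c,t,uv,p in obs:
            P=R.from_euler('z',x[2]).apply(PT[t])+[x[0],x[1],0]
            e+=list((proj(n,P,c)[0]-uv)/(3 if n=='wrist' else 1.5))
        return np.array(e)
    s=least_squares(f,[.57,.22,.12],loss='soft_l1')
    e=f(s.x).reshape(-1,2)
    for o,k in zip(obs,e): print(o[0],o[2],o[3],round(o[4],2),k)
    print('case',s.x[:2],np.degrees(s.x[2])); return s.x
E
python3 - <<'E'
from pose import *
s=r.get_state(); print(s['time'],s['ee_pos'],s['tool_rot'],s['joint_positions'],s['width'])
im=r.capture('wrist'); cv2.imwrite('pics/b.png',im)
x=fitcase()
E
```

```text
1.0 [0.2276 0.5821 0.4048] [179.9944   0.0012 158.6393] [62.5899 28.1256 89.3184 -0.0007 62.5503 -6.0491] 0.0951014482492887
side latch_tab [219.6 146.8] 0.72 [-1.5166  2.3159]
side latch_pivot [224.3 178.6] 0.73 [-0.5113 -0.6237]
side lid_handle [234.3 147.8] 0.65 [0.2934 0.8008]
side lid_hinge [265.2 149.9] 0.75 [0.4416 2.3555]
side case [248.7 188.2] 0.95 [-1.3862  3.3844]
top latch_tab [141.4 219.9] 0.59 [-0.8567  0.0656]
top latch_pivot [153.1 217.7] 0.52 [ 0.7468 -0.3281]
top lid_handle [138.8 195.4] 0.81 [ 0.5066 -1.3397]
top lid_hinge [142.8 147.6] 0.77 [-0.2877  1.0254]
top case [241.2 229.5] 0.48 [-53.2234 -26.4632]
case [0.5768 0.2242] 6.258037170265594
```

View pics/b.png

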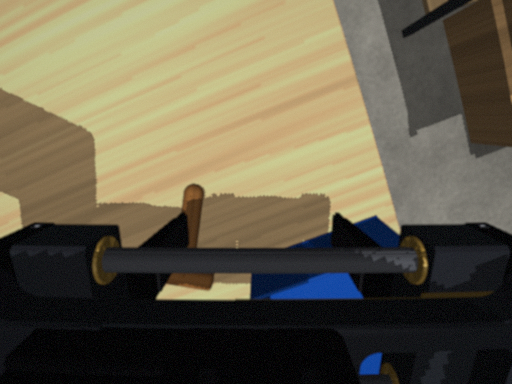

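The wrist view shows only the gripper (bottom half), the hammer near (195,240) and the blue tray. The move was refused, so I'll retry with every field filled in.

Request:
play_rows([
  {"dx": 10.4,"dy": -14.9,"dz": 3.8,"ax": 0,"ay": 0,"az": 4.7,"fingers": 5},
  {"dx": 10.4,"dy": -14.9,"dz": 3.8,"ax": 0,"ay": 0,"az": 4.7,"fingers": 5},
])

```text
time: 2.12
ee_pos: [0.273, 0.5165, 0.4209]
tool_rot: [-179.9, -0.0, 173.1]
force: [-0.2, 1.1, 1.3]
width: 0.0867
grip_force: 0.0
```

Request:
play_rows([
  {"dx": 9.1,"dy": -12.0,"dz": 1.6,"ax": 0,"ay": 0,"az": 2.2,"fingers": 0},
  {"dx": 9.1,"dy": -12.0,"dz": 1.6,"ax": 0,"ay": 0,"az": 2.2,"fingers": 0},
  {"dx": 9.1,"dy": -12.0,"dz": 1.6,"ax": 0,"ay": 0,"az": 2.2,"fingers": 0},
  {"dx": 9.1,"dy": -12.0,"dz": 1.6,"ax": 0,"ay": 0,"az": 2.2,"fingers": 0},
  {"dx": 9.1,"dy": -12.0,"dz": 1.6,"ax": 0,"ay": 0,"az": 2.2,"fingers": 0},
  {"dx": 9.1,"dy": -12.0,"dz": 1.6,"ax": 0,"ay": 0,"az": 2.2,"fingers": 0},
  {"dx": 9.1,"dy": -12.0,"dz": 1.6,"ax": 0,"ay": 0,"az": 2.2,"fingers": 0},
  {"dx": 9.1,"dy": -12.0,"dz": 1.6,"ax": 0,"ay": 0,"az": 2.2,"fingers": 0},
  {"dx": 9.1,"dy": -12.0,"dz": 1.6,"ax": 0,"ay": 0,"az": 2.2,"fingers": 0},
  {"dx": 9.1,"dy": -12.0,"dz": 1.6,"ax": 0,"ay": 0,"az": 2.2,"fingers": 0},
  {"dx": 9.1,"dy": -12.0,"dz": 1.6,"ax": 0,"ay": 0,"az": 2.2,"fingers": 0},
  {"dx": 9.1,"dy": -12.0,"dz": 1.6,"ax": 0,"ay": 0,"az": 2.2,"fingers": 0},
])

```text
time: 3.12
ee_pos: [0.5007, 0.2166, 0.4613]
tool_rot: [180.0, -0.0, -174.2]
force: [0.8, -0.2, -0.5]
width: 0.0072
grip_force: 0.0
```

```bash
python3 - <<'E'
from pose import *
s=r.get_state(); print(s['time'],s['ee_pos'],s['tool_rot'],s['joint_positions'],s['width'])
im=r.capture('wrist'); cv2.imwrite('pics/c.png',im); print(ray('wrist',(256,192)))
x=fitcase()
E
```

```text
3.1167 [0.5007 0.2166 0.4613] [ 179.9824   -0.0278 -174.1841] [ 16.4481  18.4603  96.1308   0.0246  65.4329 -79.378 ] 0.0071814002901417935
(array([0.4324, 0.2105, 0.4417]), array([ 0.2458,  0.0134, -0.9692]))
side latch_tab [216.4 147.8] 0.61 [0.038  1.2989]
side latch_pivot [224.6 177.4] 0.61 [-1.2514 -0.1687]
side lid_handle [231.1 146. ] 0.7 [1.8981 1.7572]
side lid_hinge [244.4 190.9] 0.73 [ 13.9228 -25.0326]
side case [245.8 190.7] 0.93 [0.1036 1.5269]
top latch_tab [141.  219.7] 0.71 [-1.9184  0.8434]
top latch_pivot [152.  219.4] 0.74 [ 0.4062 -0.9073]
top lid_hinge [143.4 148.7] 0.92 [-1.0051  0.7786]
wrist latch_tab [263.1 167.9] 0.74 [-0.1077  0.5196]
wrist lid_handle [261.8 230.8] 0.67 [-0.0018 -1.1842]
wrist lid_hinge [261.8 300.3] 0.96 [-0.5309  0.2776]
case [0.5749 0.2266] 5.1852075514314
```

View pics/c.png

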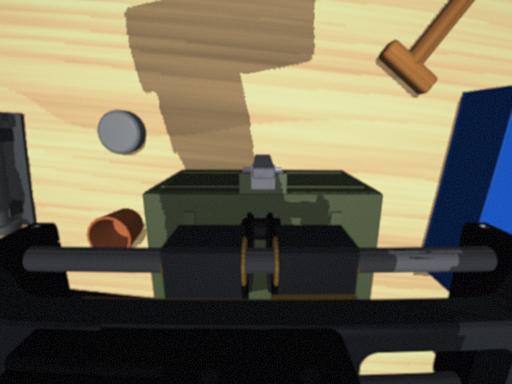

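The case is at about (0.575, 0.226), yaw about 5.6°; in the wrist view the tab is at (263,168) and the fingers sit behind it. I'll lower the closed fingers behind the tab and push outward.

Request:
play_rows([
  {"dx": 0,"dy": 0,"dz": -1.6,"ax": 0,"ay": 0,"az": 0,"fingers": 0},
  {"dx": 0,"dy": 0,"dz": -3.2,"ax": 0,"ay": 0,"az": 0,"fingers": 0},
  {"dx": 0,"dy": 0,"dz": -3.85,"ax": 0,"ay": 0,"az": 0,"fingers": 0},
  {"dx": 0,"dy": 0,"dz": -3.85,"ax": 0,"ay": 0,"az": 0,"fingers": 0},
  {"dx": -0.4,"dy": -0.04,"dz": -3.85,"ax": 0,"ay": 0,"az": 0,"fingers": 0},
  {"dx": -0.8,"dy": -0.08,"dz": -3.85,"ax": 0,"ay": 0,"az": 0,"fingers": 0},
  {"dx": -1.2,"dy": -0.12,"dz": -3.9,"ax": 0,"ay": 0,"az": 0,"fingers": 0},
  {"dx": -1.6,"dy": -0.16,"dz": -4.0,"ax": 0,"ay": 0,"az": 0,"fingers": 0},
  {"dx": -2.0,"dy": -0.2,"dz": -4.1,"ax": 0,"ay": 0,"az": 0,"fingers": 0},
  {"dx": -2.4,"dy": -0.24,"dz": -4.2,"ax": 0,"ay": 0,"az": 0,"fingers": 0},
  {"dx": -2.8,"dy": -0.28,"dz": -4.3,"ax": 0,"ay": 0,"az": 0,"fingers": 0},
  {"dx": -3.2,"dy": -0.32,"dz": -4.4,"ax": 0,"ay": 0,"az": 0,"fingers": 0},
  {"dx": -3.2,"dy": -0.32,"dz": -4.4,"ax": 0,"ay": 0,"az": 0,"fingers": 0},
])

```text
time: 5.15
ee_pos: [0.419, 0.2084, 0.3511]
tool_rot: [-180.0, -0.1, -174.1]
force: [0.6, 0.7, 0.1]
width: 0.0001
grip_force: 0.0
```

```bash
python3 - <<'E'
from pose import *
im=r.capture('wrist');im2=r.capture('side')
cv2.imwrite('pics/d.png',np.hstack([cv2.resize(im,(400,300)),cv2.resize(im2[100:250,150:350],(400,300))]))
E
```

```text
(no output)
```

View pics/d.png

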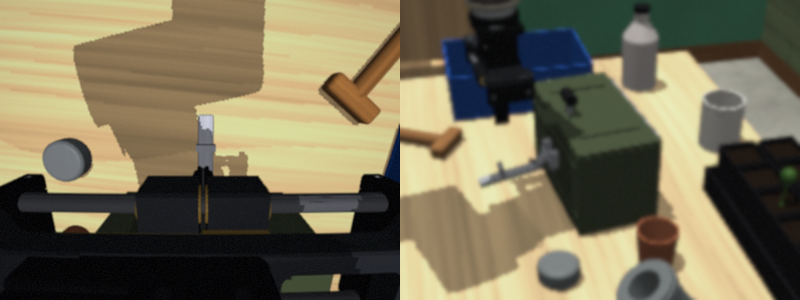

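The latch now lies outward past horizontal (lever tip at about (205,120) left, (483,182) right). Next is the lid handle.

Request:
play_rows([
  {"dx": 0,"dy": 0,"dz": 1.6,"ax": 0,"ay": 0,"az": 0,"fingers": 62},
  {"dx": 0.5,"dy": 0,"dz": 2.8,"ax": 0,"ay": 0,"az": 0,"fingers": 62},
  {"dx": 2.0,"dy": 0.24,"dz": 2.8,"ax": 0,"ay": 0,"az": 0,"fingers": 62},
  {"dx": 3.5,"dy": 0.4,"dz": 2.8,"ax": 0,"ay": 0,"az": 0,"fingers": 62},
  {"dx": 4.56,"dy": 0.54,"dz": 2.8,"ax": 0,"ay": 0,"az": 0,"fingers": 62},
  {"dx": 4.56,"dy": 0.54,"dz": 2.8,"ax": 0,"ay": 0,"az": 0,"fingers": 62},
  {"dx": 4.56,"dy": 0.54,"dz": 1.6,"ax": 0,"ay": 0,"az": 0,"fingers": 62},
  {"dx": 4.56,"dy": 0.54,"dz": 0.3,"ax": 0,"ay": 0,"az": 0,"fingers": 62},
  {"dx": 4.56,"dy": 0.54,"dz": 0.3,"ax": 0,"ay": 0,"az": 0,"fingers": 25},
  {"dx": 4.56,"dy": 0.54,"dz": 0.3,"ax": 0,"ay": 0,"az": 0,"fingers": 25},
  {"dx": 4.56,"dy": 0.54,"dz": 0.3,"ax": 0,"ay": 0,"az": 0,"fingers": 25},
  {"dx": 4.56,"dy": 0.54,"dz": 0.3,"ax": 0,"ay": 0,"az": 0,"fingers": 25},
  {"dx": 4.56,"dy": 0.54,"dz": 0.3,"ax": 0,"ay": 0,"az": 0,"fingers": 25},
], squeeze=20)

```text
time: 6.33
ee_pos: [0.535, 0.2227, 0.3608]
tool_rot: [179.9, 0.2, -174.1]
force: [0.6, 8.0, -2.4]
width: 0.0337
grip_force: 20.0
```

```bash
python3 - <<'E'
from pose import *
s=r.get_state();print(s['ee_pos'],s['width'],s['grip_force'],s['force'])
c=np.array([np.cos(.098),np.sin(.098)])
for d in range(0,106,7):
    t=np.radians(d); x=.112-.112*np.cos(t)+.037*np.sin(t); z=.112*np.sin(t)+.037*np.cos(t)-.037
    print(d,np.round(np.r_[c*x,z]/.025,2))
E
```

```text
[0.535  0.2227 0.3608] 0.03366787513797716 20.00085085630417 [ 0.6373  8.0331 -2.3736]
0 [0. 0. 0.]
7 [0.21 0.02 0.53]
14 [0.49 0.05 1.04]
21 [0.82 0.08 1.51]
28 [1.21 0.12 1.93]
35 [1.65 0.16 2.3 ]
42 [2.13 0.21 2.62]
49 [2.65 0.26 2.87]
56 [3.19 0.31 3.06]
63 [3.75 0.37 3.18]
70 [4.32 0.42 3.24]
77 [4.89 0.48 3.22]
84 [5.46 0.54 3.13]
91 [6.01 0.59 2.97]
98 [6.54 0.64 2.75]
105 [7.04 0.69 2.46]
```

Handle gripped (33.7 mm). Now I'll swing the lid.

Request:
play_rows([
  {"dx": 0.21,"dy": 0.02,"dz": 0.53,"ax": 0,"ay": 0,"az": 0,"fingers": 25},
  {"dx": 0.49,"dy": 0.05,"dz": 1.04,"ax": 0,"ay": 0,"az": 0,"fingers": 25},
  {"dx": 0.82,"dy": 0.08,"dz": 1.51,"ax": 0,"ay": 0,"az": 0,"fingers": 25},
  {"dx": 1.21,"dy": 0.12,"dz": 1.93,"ax": 0,"ay": 0,"az": 0,"fingers": 25},
  {"dx": 1.65,"dy": 0.16,"dz": 2.3,"ax": 0,"ay": 0,"az": 0,"fingers": 25},
  {"dx": 2.13,"dy": 0.21,"dz": 2.62,"ax": 0,"ay": 0,"az": 0,"fingers": 25},
  {"dx": 2.65,"dy": 0.26,"dz": 2.87,"ax": 0,"ay": 0,"az": 0,"fingers": 25},
  {"dx": 3.19,"dy": 0.31,"dz": 3.06,"ax": 0,"ay": 0,"az": 0,"fingers": 25},
  {"dx": 3.75,"dy": 0.37,"dz": 3.18,"ax": 0,"ay": 0,"az": 0,"fingers": 25},
  {"dx": 4.32,"dy": 0.42,"dz": 3.24,"ax": 0,"ay": 0,"az": 0,"fingers": 25},
  {"dx": 4.89,"dy": 0.48,"dz": 3.22,"ax": 0,"ay": 0,"az": 0,"fingers": 25},
  {"dx": 5.46,"dy": 0.54,"dz": 3.13,"ax": 0,"ay": 0,"az": 0,"fingers": 25},
  {"dx": 6.01,"dy": 0.59,"dz": 2.97,"ax": 0,"ay": 0,"az": 0,"fingers": 25},
  {"dx": 6.25,"dy": 0.61,"dz": 2.88,"ax": 0,"ay": 0,"az": 0,"fingers": 25},
  {"dx": 6.25,"dy": 0.61,"dz": 2.88,"ax": 0,"ay": 0,"az": 0,"fingers": 25},
])

```text
time: 7.58
ee_pos: [0.6919, 0.2382, 0.4342]
tool_rot: [179.8, 0.4, -174.1]
force: [2.8, 7.2, 5.5]
width: 0.0335
grip_force: 20.0
```

Request:
play_rows([
  {"dx": 0,"dy": 0,"dz": 0,"ax": 0,"ay": 0,"az": 0,"fingers": 62},
  {"dx": 0,"dy": 0,"dz": 0,"ax": 0,"ay": 0,"az": 0,"fingers": 62},
  {"dx": 0,"dy": 0,"dz": 0,"ax": 0,"ay": 0,"az": 0,"fingers": 62},
  {"dx": 0,"dy": 0,"dz": 1.0,"ax": 0,"ay": 0,"az": 0,"fingers": 62},
  {"dx": 0,"dy": 0,"dz": 2.2,"ax": 0,"ay": 0,"az": 0,"fingers": 50},
  {"dx": 0,"dy": 0,"dz": 3.4,"ax": 0,"ay": 0,"az": 0,"fingers": 50},
  {"dx": -1.2,"dy": -0.1,"dz": 3.4,"ax": 0,"ay": 0,"az": 0,"fingers": 50},
  {"dx": -2.6,"dy": -0.3,"dz": 3.4,"ax": 0,"ay": 0,"az": 0,"fingers": 50},
  {"dx": -3.7,"dy": -0.3,"dz": 3.4,"ax": 0,"ay": 0,"az": 0,"fingers": 50},
  {"dx": -3.7,"dy": -0.3,"dz": 3.4,"ax": 0,"ay": 0,"az": 0,"fingers": 50},
])

```text
time: 8.42
ee_pos: [0.5946, 0.2296, 0.5178]
tool_rot: [180.0, 0.0, -174.1]
force: [-0.2, 0.1, -0.2]
width: 0.0499
grip_force: 0.0
```

```bash
cat > cart.py <<'E'
from pose import *
s=r.get_state();print(s['time'],s['ee_pos'],s['tool_rot'],s['force'])
im=[]
cx=np.array([np.cos(.098),np.sin(.098),0]);cy=np.array([-cx[1],cx[0],0])
O=np.array([.575,.226,0])
for n in('side','top','wrist'):
    c=cam(n);I=r.capture(n);im.append(I)
    for t,z in(('long_center',.0725),('long_collar',.091),('long',.006),('short',.006),('bore_mouth',.163),('lid_handle',.262)):
        for q in r.place_of(n,t)[:2]:
            P=atz(n,q['uv'],z,c); print(n,t,np.round(q['uv'],1),round(q['p'],2),P,'case',(P-O)@cx,(P-O)@cy)
E
python3 - <<'E'
from cart import *
cv2.imwrite('pics/e.png',np.hstack([cv2.resize(im[2],(400,300)),cv2.resize(im[0][90:240,150:350],(400,300))]))
E
```

```text
8.4167 [0.5946 0.2296 0.5178] [ 179.9874    0.0064 -174.0761] [-0.2165  0.1232 -0.1603]
side long_center [247.4 182.5] 0.52 [0.5695 0.1851 0.0725] case -0.009468937892950422 -0.04021346156144562
side long_center [249.1 187.8] 0.49 [0.5671 0.1525 0.0725] case -0.015036810129769037 -0.07240162538880134
side long_collar [248.6 192.6] 0.67 [0.5519 0.1    0.091 ] case -0.03531854227521849 -0.12310868696869948
side long_collar [248.1 183.2] 0.65 [0.5637 0.153  0.091 ] case -0.01835953941760986 -0.07154498394199665
side short [238.1 187.2] 0.46 [0.5538 0.2612 0.006 ] case -0.017681536901149885 0.03709619850470016
side lid_handle [274.8 121.6] 0.86 [0.675  0.2379 0.262 ] case 0.1006908945543881 0.0020594443306631706
top long_center [173.4 191. ] 0.68 [0.5606 0.1733 0.0725] case -0.019482915718522217 -0.05104473657538822
top long_collar [176.4 181.9] 0.67 [0.5801 0.1622 0.091 ] case -0.0011650262447449496 -0.06394911243546007
top long_collar [240.2 228.6] 0.16 [0.4657 0.004  0.091 ] case -0.13047645623305792 -0.21028989956870206
top long [177.1 190.7] 0.68 [0.5732 0.1795 0.006 ] case -0.00632
[... 265 characters left out ...]
 [ 0.5302 -0.2086  0.163 ] case -0.08713663547978306 -0.4281447768469895
top lid_handle [153.3 216.6] 0.35 [0.4767 0.1643 0.262 ] case -0.10384499915209656 -0.051748890532948115
wrist long_center [222.4 144.8] 0.97 [0.5695 0.1703 0.0725] case -0.010920479667532144 -0.05492526897127084
wrist long_collar [220.5 147.2] 0.66 [0.5716 0.17   0.091 ] case -0.008874057334220644 -0.05534939257420191
wrist long [234.9 143.6] 0.56 [0.5712 0.1839 0.006 ] case -0.00786728462589649 -0.04156930631615191
wrist short [291.1 140.7] 0.92 [0.556  0.2822 0.006 ] case -0.01341737863626962 0.05777350393210797
wrist lid_handle [257.5 285.7] 0.96 [0.6836 0.2371 0.262 ] case 0.10915324578673026 0.00040515372440694855
```

View pics/e.png

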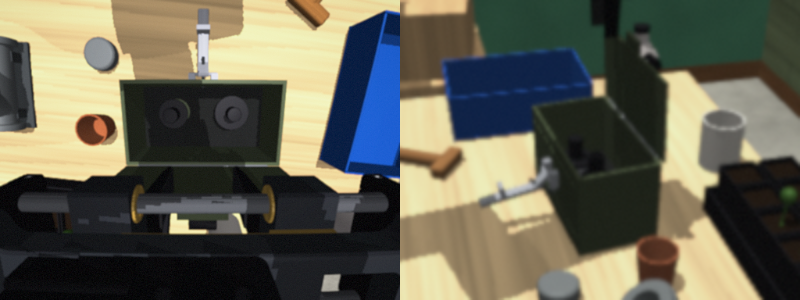

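The lid stands upright and the latch is open. In the wrist crop the slimmer long cartridge is on the left at (175,112), and the short one is at (232,110). I'll go above the long one and take one close look.

Request:
play_rows([
  {"dx": -1.0,"dy": -1.5,"dz": -1.0,"ax": 0,"ay": 0,"az": 0,"fingers": 55},
  {"dx": -1.0,"dy": -2.4,"dz": -2.4,"ax": 0,"ay": 0,"az": 0,"fingers": 55},
  {"dx": -1.0,"dy": -2.4,"dz": -3.9,"ax": 0,"ay": 0,"az": 0,"fingers": 55},
  {"dx": -1.0,"dy": -2.4,"dz": -3.9,"ax": 0,"ay": 0,"az": 0,"fingers": 55},
  {"dx": -1.0,"dy": -2.4,"dz": -3.9,"ax": 0,"ay": 0,"az": 0,"fingers": 55},
])

```text
time: 9.88
ee_pos: [0.574, 0.1697, 0.4177]
tool_rot: [-180.0, -0.2, -174.2]
force: [0.7, 1.0, 0.9]
width: 0.0552
grip_force: 0.0
```

```bash
python3 - <<'E'
from cart import *
cv2.imwrite('pics/f.png',im[2])
q=r.outline_of('wrist','long')
for k in q[:2]:
    m=k['region']; v,u=np.nonzero(m); print(k['p'],k['uv'],u.min(),u.max(),v.min(),v.max())
print(proj('wrist',[[.570,.170,.139],[.570,.170,.099]]))
E
```

```text
9.8833 [0.574  0.1697 0.4177] [-179.9991   -0.1883 -174.1633] [0.6773 1.0365 0.8656]
side long_center [248.  186.7] 0.59 [0.5652 0.1597 0.0725] case -0.0162564821769428 -0.06500656230704858
side long_collar [224.6 176.8] 0.65 [0.4962 0.2102 0.091 ] case -0.07994991984975855 -0.007987926002920863
side long_collar [249.9 183.7] 0.58 [0.5687 0.1487 0.091 ] case -0.013792860202395755 -0.07632986747759891
side short [238.9 183.9] 0.56 [0.5616 0.2819 0.006 ] case -0.0078772261781141 0.05696036615226644
side bore_mouth [269.2 238.1] 0.88 [ 0.5265 -0.1958  0.163 ] case -0.08952146019405963 -0.4150024967709793
top long_center [171.7 188.8] 0.96 [0.5662 0.1778 0.0725] case -0.013455012205088782 -0.04708287093501855
top long_collar [176.9 185.7] 0.74 [0.5706 0.1606 0.091 ] case -0.010812633677173394 -0.0646216379219797
top long [180.6 190.4] 0.78 [0.574 0.17  0.006] case -0.00643667935732135 -0.05566821659596349
top bore_mouth [334.  196.9] 0.69 [ 0.5313 -0.2075  0.163 ] case -0.08591122082356312 -0.4271851863929704
top bore_mouth [243.6 172.6] 0.24 [ 0.5866 -0.0061  0.163 ] case -0.011130690528128763 -0.23212661002238555
wrist long_center [258.6 174.1] 0.67 [0.5661 0.1685 0.0725] case -0.014430520725895214 -0.05632730606345937
wrist long_collar [262.2 180.8] 0.8 [0.5701 0.1731 0.091 ] case -0.010079299775584295 -0.05213200784930756
wrist long_collar [336.7 166. ] 0.36 [0.5443 0.2556 0.091 ] case -0.02769683149027886 0.03245673066410537
wrist long [263.2 167.6] 0.69 [0.5683 0.1753 0.006 ] case -0.01165616130824074 -0.049820250504074556
wrist short [336.4 165.1] 0.62 [0.5536 0.2805 0.006 ] case -0.01592193835985573 0.05628122959511946
0.76 [262.7, 180.1] 239 285 155 203
[[259.5626 190.5974]
 [259.5289 181.9664]]
```

View pics/f.png

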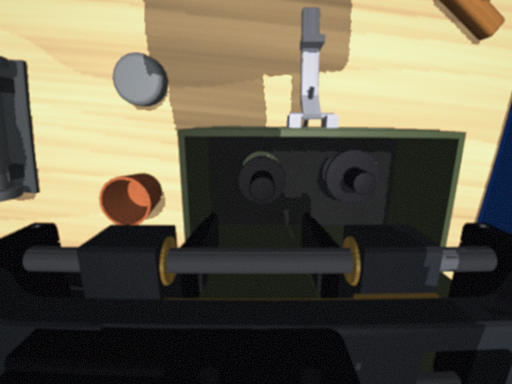

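The long cartridge's grip top is at (262,186), putting it at about (0.567, 0.172). I'll descend and grip.

Request:
play_rows([
  {"dx": -0.28,"dy": 0.09,"dz": -0.5,"ax": 0,"ay": 0,"az": 0,"fingers": 55},
  {"dx": -0.28,"dy": 0.09,"dz": -1.8,"ax": 0,"ay": 0,"az": 0,"fingers": 55},
  {"dx": -0.28,"dy": 0.09,"dz": -3.0,"ax": 0,"ay": 0,"az": 0,"fingers": 55},
  {"dx": -0.28,"dy": 0.09,"dz": -4.0,"ax": 0,"ay": 0,"az": 0,"fingers": 55},
  {"dx": -0.28,"dy": 0.09,"dz": -4.6,"ax": 0,"ay": 0,"az": 0,"fingers": 55},
  {"dx": -0.28,"dy": 0.09,"dz": -4.92,"ax": 0,"ay": 0,"az": 0,"fingers": 55},
  {"dx": -0.28,"dy": 0.09,"dz": -4.92,"ax": 0,"ay": 0,"az": 0,"fingers": 55},
  {"dx": -0.28,"dy": 0.09,"dz": -4.92,"ax": 0,"ay": 0,"az": 0,"fingers": 20},
  {"dx": -0.28,"dy": 0.09,"dz": -4.92,"ax": 0,"ay": 0,"az": 0,"fingers": 20},
  {"dx": -0.28,"dy": 0.09,"dz": -4.92,"ax": 0,"ay": 0,"az": 0,"fingers": 20},
  {"dx": -0.28,"dy": 0.09,"dz": -4.92,"ax": 0,"ay": 0,"az": 0,"fingers": 20},
  {"dx": -0.28,"dy": 0.09,"dz": -4.92,"ax": 0,"ay": 0,"az": 0,"fingers": 20},
  {"dx": -0.28,"dy": 0.09,"dz": -4.92,"ax": 0,"ay": 0,"az": 0,"fingers": 20},
], squeeze=50)

```text
time: 12.07
ee_pos: [0.5668, 0.172, 0.2961]
tool_rot: [180.0, 0.1, -174.1]
force: [-0.9, -1.4, 2.6]
width: 0.0248
grip_force: 50.0
```

Gripped. I'll lift straight out and carry it over to look at the strainer.

Request:
play_rows([
  {"dx": 0,"dy": 0,"dz": 0.6,"ax": 0,"ay": 0,"az": 0,"fingers": 20},
  {"dx": 0,"dy": 0,"dz": 1.6,"ax": 0,"ay": 0,"az": 0,"fingers": 20},
  {"dx": 0,"dy": 0,"dz": 2.8,"ax": 0,"ay": 0,"az": 0,"fingers": 20},
  {"dx": 0,"dy": 0,"dz": 4.0,"ax": 0,"ay": 0,"az": 0,"fingers": 20},
  {"dx": 0,"dy": 0,"dz": 5.2,"ax": 0,"ay": 0,"az": 0,"fingers": 20},
  {"dx": 0,"dy": 0,"dz": 6.4,"ax": 0,"ay": 0,"az": 0,"fingers": 20},
  {"dx": 0,"dy": 0,"dz": 7.6,"ax": 0,"ay": 0,"az": 0,"fingers": 20},
  {"dx": 0,"dy": -0.6,"dz": 8.6,"ax": 0,"ay": 0,"az": 0,"fingers": 20},
  {"dx": 0.2,"dy": -1.8,"dz": 9.4,"ax": 0,"ay": 0,"az": -0.1,"fingers": 20},
  {"dx": 0.4,"dy": -3.2,"dz": 10.0,"ax": 0,"ay": 0,"az": -0.2,"fingers": 20},
  {"dx": 0.7,"dy": -4.7,"dz": 10.5,"ax": 0,"ay": 0,"az": -0.3,"fingers": 20},
  {"dx": 1.0,"dy": -6.2,"dz": 10.5,"ax": 0,"ay": 0,"az": -0.4,"fingers": 20},
  {"dx": 1.2,"dy": -7.7,"dz": 10.5,"ax": 0,"ay": 0,"az": -0.5,"fingers": 20},
  {"dx": 1.4,"dy": -9.2,"dz": 10.5,"ax": 0,"ay": 0,"az": -0.6,"fingers": 20},
  {"dx": 1.6,"dy": -10.7,"dz": 10.5,"ax": 0,"ay": 0,"az": -0.7,"fingers": 20},
  {"dx": 1.8,"dy": -12.2,"dz": 10.5,"ax": 0,"ay": 0,"az": -0.8,"fingers": 20},
  {"dx": 2.0,"dy": -13.5,"dz": 10.5,"ax": 0,"ay": 0,"az": -0.9,"fingers": 20},
  {"dx": 2.1,"dy": -14.6,"dz": 10.5,"ax": 0,"ay": 0,"az": -0.97,"fingers": 20},
  {"dx": 2.1,"dy": -15.3,"dz": 10.5,"ax": 0,"ay": 0,"az": -0.97,"fingers": 20},
  {"dx": 2.1,"dy": -15.3,"dz": 10.5,"ax": 0,"ay": 0,"az": -0.97,"fingers": 20},
])

```text
time: 13.73
ee_pos: [0.6191, -0.2135, 0.557]
tool_rot: [180.0, -0.1, 179.9]
force: [0.5, 0.7, -1.6]
width: 0.0252
grip_force: 50.0
```

```bash
cat > bore.py <<'E'
from pose import *
def look(tag,nm=('top','side','wrist')):
    s=r.get_state();print(s['time'],s['ee_pos'],s['tool_rot'],s['width'],s['force'])
    T=R.from_euler('xyz',s['tool_rot'],degrees=True); g=s['ee_pos']
    ims={};L={}
    for n in nm:
        c=cam(n);ims[n]=r.capture(n)
        for t in('bore_mouth','strainer','long','long_collar','long_center'):
            q=r.place_of(n,t)
            if q: L.setdefault(t,[]).append((n,c,q[0])); print(n,t,np.round(q[0]['uv'],1),round(q[0]['p'],2))
    for t,l in L.items():
        if len(l)>1: print(t,*tri([ray(n,q['uv'],c) for n,c,q in l]))
    for k,d in(('nose',.290),('collar',.205),('centre',.2235)):
        P=g+T.apply([0,0,d]); print('pred',k,P,[np.round(proj(n,P)[0],1) for n in nm])
    return ims
E
python3 - <<'E'
from bore import *
im=look('x')
cv2.imwrite('pics/g.png',np.hstack([cv2.resize(im['wrist'],(400,300)),cv2.resize(im['top'][135:255,260:420],(400,300))]))
E
```

```text
13.7333 [ 0.6191 -0.2135  0.557 ] [179.9956  -0.0845 179.904 ] 0.025154415816703725 [ 0.5421  0.7343 -1.6397]
top strainer [241.7 172.1] 0.49
side bore_mouth [270.7 239.1] 0.84
side strainer [273.5 240.3] 0.64
side long [313.4 201.6] 0.6
side long_collar [316.2 170.6] 0.88
side long_center [317.3 177.6] 0.9
wrist bore_mouth [262.6 102.5] 0.89
wrist strainer [259.  101.8] 0.63
wrist long [260.8 196. ] 0.83
wrist long_collar [257.6 222.6] 0.73
wrist long_center [258.7 211.7] 0.68
strainer [ 0.56   -0.1136  0.1066] [np.float64(0.1205463086624442), np.float64(0.023837888522642018), np.float64(0.10450921729399115)]
bore_mouth [ 0.5262 -0.2059  0.1689] [np.float64(0.000631613120592489), np.float64(0.0006316131205923174)]
long [ 0.6243 -0.2078  0.2624] [np.float64(0.0011395776394192906), np.float64(0.0011395776394195211)]
long_collar [ 0.6207 -0.2104  0.3466] [np.float64(0.0023583615569941), np.float64(0.0023583615569941446)]
long_center [ 0.6219 -0.2105  0.3279] [np.float64(0.0010698301723651008), np.float64(0.0010698301723650653)]
pred nose [ 0.6186 -0.2135  0.267 ] [array([346.8, 144.9]), array([312.8, 201.7]), array([256. , 190.9])]
pred collar [ 0.6188 -0.2135  0.352 ] [array([359.1, 130. ]), array([317.3, 168.9]), array([254.6, 219.6])]
pred centre [ 0.6187 -0.2135  0.3335] [array([356.2, 133.6]), array([316.3, 176.4]), array([255. , 211.5])]
```

View pics/g.png

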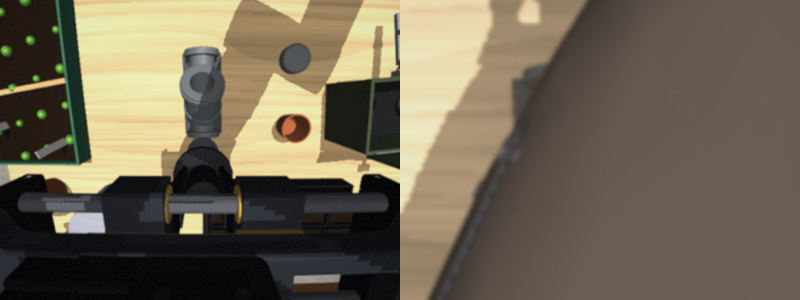

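The wrist crop shows the strainer nearly aligned with the camera: pipe ends at (203,50) and (203,134), mouth at (202,83). The top camera is blocked by the arm. Next I'll measure the mouth and axis more exactly.

```bash
python3 - <<'E'
from pose import *
c=cam('wrist'); I=r.capture('wrist'); cv2.imwrite('w1.png',I)
g=cv2.cvtColor(I,cv2.COLOR_BGR2GRAY)
for k in r.place_of('wrist','bore_mouth')[:1]: print(k['uv'],atz('wrist',k['uv'],.163,c))
m=r.outline_of('wrist','strainer')[0]['region']
for a in range(55,185,8):
    u=np.nonzero(m[a])[0]
    if len(u): print(a,u.min(),u.max(), 'mid z.04',atz('wrist',((u.min()+u.max())/2,a),.04,c)[:2])
print(g[70:140:2,259]); print(g[104,220:300:2]); print(g[100,220:300:2])
ks=cam('side');r.capture('side')
for i in range(3):
    r.capture('side'); k=r.place_of('side','bore_mouth')[0]; print(k['uv'],atz('side',k['uv'],.163,ks))
    r.capture('wrist'); k=r.place_of('wrist','bore_mouth')[0]; print(k['uv'],atz('wrist',k['uv'],.163,c))
E
```

```text
[261.6, 104.2] [ 0.5273 -0.2072  0.163 ]
63 237 279 mid z.04 [ 0.4524 -0.2125]
71 234 282 mid z.04 [ 0.4651 -0.2125]
79 235 282 mid z.04 [ 0.478  -0.2116]
87 234 282 mid z.04 [ 0.4911 -0.2125]
95 234 284 mid z.04 [ 0.5043 -0.2107]
103 230 287 mid z.04 [ 0.5176 -0.2116]
111 230 287 mid z.04 [ 0.5311 -0.2116]
119 232 285 mid z.04 [ 0.5447 -0.2116]
127 236 282 mid z.04 [ 0.5585 -0.2107]
135 235 283 mid z.04 [ 0.5725 -0.2107]
143 237 283 mid z.04 [ 0.5866 -0.2089]
151 237 282 mid z.04 [ 0.6009 -0.2098]
159 237 282 mid z.04 [ 0.6155 -0.2097]
167 238 283 mid z.04 [ 0.6302 -0.2079]
175 243 277 mid z.04 [ 0.6451 -0.2088]
[139 157 155 159 156 158 136 125 129 130 132  96  78  79  79  79  80  80
  79  77  79  80  81  80  80  88  79  73  72  79  66  75  64  64  60]
[232 234 233 232 232 171 119 128 128 130 129 116  57  62  70  76  77  79
  83  80  81  78  75  62  56  52  51  54  75  74  71  78  73  72 122 151
 149 150 149 146]
[234 233 232 231 235 223 134 126 129 130 129 127  92  62  70  72  78  79
  82  79  80  79  80  67  57  57  52  67  75  72  74  72  72  94 143 144
 147 147 144 144]
[273.2, 239.9] [ 0.5339 -0.2042  0.163 ]
[262.4, 104.7] [ 0.5279 -0.2061  0.163 ]
[273.1, 244.3] [ 0.5291 -0.2186  0.163 ]
[259.9, 100.3] [ 0.5224 -0.2094  0.163 ]
[271.4, 242.1] [ 0.5274 -0.2104  0.163 ]
[258.7, 104.8] [ 0.5281 -0.211   0.163 ]
```

```bash
cat > hand.py <<'E'
from pose import *
def model(off,ang,g,T,n,c):
    # silhouette of body below collar in image, tool frame offset & tilt (rad) about grasp point
    P=[]
    a=np.linspace(0,2*np.pi,60)
    for z,rad in((.290,.0175),(.285,.020),(.25,.020),(.205,.020)):
        P+=[[rad*np.cos(t),rad*np.sin(t),z-.171] for t in a]
    P=R.from_rotvec([ang[0],ang[1],0]).apply(P)+[off[0],off[1],.171]
    uv=proj(n,T.apply(P)+g,c)
    m=np.zeros((384,512),np.uint8); cv2.fillConvexPoly(m,cv2.convexHull(uv.astype(np.float32)).astype(np.int32),1); return m
E
python3 - <<'E'
from hand import *
s=r.get_state();T=R.from_euler('xyz',s['tool_rot'],degrees=True);g=s['ee_pos']
for n in('wrist','side'):
    c=cam(n);I=r.capture(n)
    gr=cv2.cvtColor(I,cv2.COLOR_BGR2GRAY)
    q=r.outline_of(n,'long')[0]; m=q['region'];print(n,q['p'],m.sum())
    M=model((0,0),(0,0),g,T,n,c)
    for a in (range(160,240,5) if n=='wrist' else range(150,212,4)):
        u=np.nonzero(m[a])[0];w=np.nonzero(M[a])[0]
        print(a,(u.min(),u.max()) if len(u) else '',(w.min(),w.max()) if len(w) else '')
    if n=='wrist':print(gr[165:215:2,259])
E
```

```text
wrist 0.8 3334
160  
165  
170  
175 (np.int64(254), np.int64(263)) (np.int64(248), np.int64(269))
180 (np.int64(246), np.int64(272)) (np.int64(242), np.int64(275))
185 (np.int64(241), np.int64(276)) (np.int64(240), np.int64(277))
190 (np.int64(240), np.int64(278)) (np.int64(238), np.int64(279))
195 (np.int64(236), np.int64(283)) (np.int64(236), np.int64(280))
200 (np.int64(231), np.int64(288)) (np.int64(235), np.int64(281))
205 (np.int64(227), np.int64(291)) (np.int64(233), np.int64(283))
210 (np.int64(224), np.int64(293)) (np.int64(232), np.int64(284))
215 (np.int64(223), np.int64(296)) (np.int64(231), np.int64(286))
220 (np.int64(221), np.int64(297)) (np.int64(230), np.int64(286))
225 (np.int64(221), np.int64(296)) (np.int64(231), np.int64(286))
230 (np.int64(241), np.int64(278)) (np.int64(233), np.int64(284))
235 (np.int64(240), np.int64(279)) (np.int64(236), np.int64(281))
[90 92 66 85 91 73 54 50 52 56 55 34 22 35 37 34 36 36 36 32 43 47 45 19
  8]
side 0.76 797
150 (np.int64(314), np.int64(317)) 
154 (np.int64(314), np.int64(316)) 
158 (np.int64(313), np.int64(315)) 
162 (np.int64(306), np.int64(315)) (np.int64(315), np.int64(315))
166 (np.int64(305), np.int64(328)) (np.int64(307), np.int64(325))
170 (np.int64(307), np.int64(328)) (np.int64(306), np.int64(326))
174 (np.int64(308), np.int64(326)) (np.int64(306), np.int64(325))
178 (np.int64(308), np.int64(325)) (np.int64(305), np.int64(324))
182 (np.int64(307), np.int64(324)) (np.int64(305), np.int64(324))
186 (np.int64(307), np.int64(324)) (np.int64(304), np.int64(323))
190 (np.int64(307), np.int64(323)) (np.int64(304), np.int64(322))
194 (np.int64(306), np.int64(322)) (np.int64(303), np.int64(322))
198 (np.int64(307), np.int64(322)) (np.int64(303), np.int64(321))
202 (np.int64(308), np.int64(320)) (np.int64(305), np.int64(320))
206  
210
```

The cartridge sits about 1.8 mm towards +x in the hand. The mouth is at about (0.530, -0.210, 0.163) and the strainer's yaw about 1°. I'll go to the tilted pose above the mouth.

Request:
play_rows([
  {"dx": -0.6,"dy": 0,"dz": 0,"ax": 0,"ay": -0.4,"az": 0.02,"fingers": 20},
  {"dx": -1.6,"dy": 0,"dz": 0,"ax": 0.01,"ay": -0.9,"az": 0.04,"fingers": 20},
  {"dx": -2.8,"dy": 0,"dz": 0,"ax": 0.02,"ay": -1.5,"az": 0.06,"fingers": 20},
  {"dx": -4.0,"dy": 0,"dz": 0,"ax": 0.03,"ay": -2.1,"az": 0.08,"fingers": 20},
  {"dx": -5.2,"dy": 0,"dz": 0,"ax": 0.03,"ay": -2.7,"az": 0.1,"fingers": 20},
  {"dx": -6.4,"dy": 0,"dz": -0.4,"ax": 0.04,"ay": -3.3,"az": 0.12,"fingers": 20},
  {"dx": -7.6,"dy": 0,"dz": -0.8,"ax": 0.04,"ay": -3.9,"az": 0.15,"fingers": 20},
  {"dx": -8.6,"dy": 0,"dz": -1.4,"ax": 0.05,"ay": -4.5,"az": 0.18,"fingers": 20},
  {"dx": -9.3,"dy": 0,"dz": -2.0,"ax": 0.05,"ay": -4.8,"az": 0.2,"fingers": 20},
  {"dx": -9.72,"dy": 0,"dz": -2.4,"ax": 0.05,"ay": -5.0,"az": 0.2,"fingers": 20},
  {"dx": -9.72,"dy": 0,"dz": -2.4,"ax": 0.05,"ay": -5.0,"az": 0.2,"fingers": 20},
  {"dx": -9.72,"dy": 0,"dz": -2.4,"ax": 0.05,"ay": -5.0,"az": 0.2,"fingers": 20},
])

```text
time: 16.63
ee_pos: [0.3761, -0.2107, 0.4985]
tool_rot: [-179.9, 30.0, -178.7]
force: [1.3, 1.0, -1.9]
width: 0.0255
grip_force: 50.0
```

```bash
cat > meas.py <<'E'
from hand import *
def run(side=True):
    s=r.get_state();T=R.from_euler('xyz',s['tool_rot'],degrees=True);g=s['ee_pos']
    print(s['time'],g,s['tool_rot'],s['joint_positions'],s['force'])
    print('axis',T.apply([0,0,-1]),'nose(+off)',g+T.apply([-.0018,0,.290]))
    for n in('side','top','wrist'):
        c=cam(n);I=r.capture(n);cv2.imwrite(f'm_{n}.png',I)
        for t,z in(('bore_mouth',.163),):
            for q in r.place_of(n,t)[:1]: print(n,t,np.round(q['uv'],1),round(q['p'],2),atz(n,q['uv'],z,c))
        q=r.outline_of(n,'long')
        if not q: continue
        m=q[0]['region'].astype(np.uint8)
        M=model((-.0018,0),(0,0),g,T,n,c)
        v,u=np.nonzero(m);V,U=np.nonzero(M)
        print(n,q[0]['p'],'obs bbox',u.min(),u.max(),v.min(),v.max(),'mod',U.min(),U.max(),V.min(),V.max())
        for a in range(V.min(),V.max()+1,6):
            x=np.nonzero(m[a])[0];y=np.nonzero(M[a])[0]
            if len(x) and len(y): print('  ',a,x.min(),x.max(),'|',y.min(),y.max())
E
python3 -c "
import meas;meas.run()"
```

```text
16.6333 [ 0.3761 -0.2107  0.4985] [-179.9335   29.9748 -178.7434] [ -41.8088    3.5934  111.4512   28.3787   45.7245 -149.6428] [ 1.3495  0.9801 -1.8876]
axis [-0.4995 -0.0098  0.8662] nose(+off) [ 0.5226 -0.2078  0.2482]
side bore_mouth [272.6 238.7] 0.8 [ 0.5337 -0.1998  0.163 ]
side 0.82 obs bbox 240 277 177 219 mod 244 277 181 219
   181 253 262 | 252 259
   187 253 263 | 245 264
   193 241 266 | 244 268
   199 249 271 | 248 272
   205 254 275 | 252 276
   211 258 277 | 257 277
   217 262 274 | 262 274
top bore_mouth [333.5 197.8] 0.6 [ 0.5293 -0.2064  0.163 ]
top 0.8 obs bbox 335 370 186 221 mod 334 366 185 221
   191 337 353 | 335 354
   197 335 358 | 334 359
   203 337 368 | 337 363
   209 340 366 | 341 366
   215 341 366 | 344 365
   221 345 346 | 350 358
wrist bore_mouth [254.8 148.8] 0.59 [ 0.5288 -0.2126  0.163 ]
wrist 0.59 obs bbox 222 297 176 247 mod 230 286 174 247
   180 247 273 | 243 273
   186 243 277 | 239 277
   192 240 280 | 238 278
   198 232 286 | 236 280
   204 228 291 | 234 282
   210 224 294 | 232 284
   216 223 296 | 230 285
   222 222 297 | 230 286
   228 241 277 | 231 285
   234 240 279 | 233 282
   240 239 280 | 238 277
   246 238 281 | 247 269
```

```bash
python3 - <<'E'
from hand import *
d=np.array([-.4999,-.0096,.866]);ex=np.array([.866,.0166,.5]);ey=np.array([-.0192,.9998,0])
M=np.array([.530,-.209,.163])
for f,n in(('m_wrist.png','wrist'),('m_top.png','top'),('a_top.png','top')):
    g=cv2.cvtColor(cv2.imread(f),cv2.COLOR_BGR2GRAY);c=cam(n)
    P=proj(n,[M,M+ey*.02075,M-ey*.02075,M+ex*.02075,M-ex*.02075,M+ey*.036,M-ey*.036,M+ex*.036,M-ex*.036],c)
    print(f,P.round(1).tolist())
    u,v=P[0].round().astype(int)
    w=45 if n=='wrist' else 24
    for k in(-6,0,6) if n=='wrist' else (-3,0,3): print('row',v+k,'from',u-w,g[v+k,u-w:u+w+1:1].tolist())
    print('col',u,'from',v-w,g[v-w:v+w+1,u].tolist())
E
```

```text
m_wrist.png [[257.6, 150.0], [274.1, 150.0], [241.2, 149.9], [257.6, 166.3], [257.6, 133.2], [286.2, 150.1], [229.1, 149.9], [257.6, 178.0], [257.7, 120.6]]
row 144 from 213 [230, 229, 229, 229, 229, 228, 229, 230, 229, 230, 231, 226, 204, 163, 146, 132, 143, 152, 147, 141, 127, 100, 81, 82, 81, 83, 77, 60, 50, 49, 45, 30, 23, 23, 22, 24, 23, 23, 26, 23, 28, 23, 21, 19, 20, 21, 24, 26, 22, 25, 20, 27, 21, 22, 21, 22, 31, 38, 51, 65, 79, 110, 146, 157, 157, 156, 157, 157, 156, 153, 143, 135, 143, 165, 201, 225, 227, 226, 226, 226, 226, 226, 228, 227, 227, 226, 227, 226, 228, 227, 227]
row 150 from 213 [226, 226, 226, 226, 226, 227, 227, 226, 226, 227, 228, 224, 201, 162, 141, 131, 141, 151, 156, 155, 154, 154, 153, 132, 105, 82, 67, 55, 46, 47, 45, 43, 42, 33, 25, 24, 27, 19, 23, 23, 25, 24, 22, 22, 25, 26, 19, 24, 25, 20, 26, 21, 24, 28, 32, 35, 43, 41, 48, 86, 134, 157, 158, 161, 159, 156, 158, 157, 160, 155, 148, 133, 143, 175, 217, 231, 231, 231, 230, 231, 229, 230, 230, 230, 230, 229, 229, 230, 229, 229, 231]
row 156 from 213 [229, 229, 228, 227, 229, 228, 228, 228, 227, 228, 228
[... 1392 characters left out ...]
 62, 64, 68, 79, 97, 104, 105, 112, 115, 114, 113, 102, 82, 67, 66, 67, 67, 67, 67, 67, 65, 63, 59, 60, 66, 69, 72, 73, 69, 68, 73, 69, 59, 50, 46, 47, 49, 49, 47, 48, 50, 50, 50, 50, 50]
col 335 from 173 [104, 89, 81, 80, 81, 80, 78, 83, 96, 99, 97, 114, 112, 88, 75, 74, 72, 65, 65, 68, 67, 68, 66, 65, 64, 65, 65, 65, 67, 67, 67, 67, 66, 69, 73, 74, 73, 73, 72, 72, 70, 68, 68, 69, 69, 69, 69, 69, 68][ WARN:0@0.234] global loadsave.cpp:275 findDecoder imread_('a_top.png'): can't open/read file: check file path/integrity
Traceback (most recent call last):
cv2.error: OpenCV(4.12.0) /io/opencv/modules/imgproc/src/color.cpp:199: error: (-215:Assertion failed) !_src.empty() in function 'cvtColor'
```

```bash
python3 - <<'E'
from hand import *
d=np.array([-.4999,-.0096,.866]);ex=np.array([.866,.0166,.5]);ey=np.array([-.0192,.9998,0])
a=np.linspace(0,2*np.pi,120)
def circ(M,rad): return M+rad*(np.cos(a)[:,None]*ex+np.sin(a)[:,None]*ey)
for f,n in(('pics/a_top.png','top'),('pics/a_side.png','side'),('m_wrist.png','wrist'),('m_top.png','top'),('m_side.png','side')):
    g=cv2.GaussianBlur(cv2.cvtColor(cv2.imread(f),cv2.COLOR_BGR2GRAY).astype(np.float32),(0,0),1.0);c=cam(n)
    S=np.zeros((3,25,25)); X=np.linspace(-.009,.009,25)
    def smp(uv): return cv2.remap(g,uv[:,0].astype(np.float32),uv[:,1].astype(np.float32),cv2.INTER_LINEAR).ravel()
    for i,x in enumerate(X):
        for j,y in enumerate(X):
            M=np.array([.530+x,-.210+y,.163])
            for k,rad in((0,.02075),(1,.036)):
                S[k,i,j]=np.abs(smp(proj(n,circ(M,rad+.0012),c))-smp(proj(n,circ(M,rad-.0012),c))).mean()
    S[2]=S[0]+S[1]
    print(f,[((np.array([.530,-.210])+[X[t] for t in np.unravel_index(s.argmax(),s.shape)]).round(4).tolist(),round(float(s.max()),1)) for s in S])
E
```

```text
pics/a_top.png [([0.5285, -0.2122], 10.0), ([0.53, -0.2152], 9.2), ([0.5285, -0.213], 18.2)]
pics/a_side.png [([0.5278, -0.21], 15.8), ([0.5248, -0.2138], 13.6), ([0.527, -0.2108], 28.8)]
m_wrist.png [([0.5285, -0.2115], 30.3), ([0.527, -0.2138], 24.3), ([0.5285, -0.2115], 47.4)]
m_top.png [([0.5375, -0.213], 5.7), ([0.5352, -0.2122], 7.4), ([0.5368, -0.2122], 12.8)]
m_side.png [([0.5368, -0.2055], 10.5), ([0.524, -0.219], 18.6), ([0.527, -0.2115], 25.3)]
```

The edge fits agree that the mouth is at about (0.5284, -0.2116). I'll come down to 12 mm off the mouth and check.

Request:
play_rows([
  {"dx": -0.03,"dy": -0.16,"dz": -0.6,"ax": 0,"ay": 0,"az": 0,"fingers": 20},
  {"dx": -0.03,"dy": -0.16,"dz": -1.4,"ax": 0,"ay": 0,"az": 0,"fingers": 20},
  {"dx": -0.03,"dy": -0.16,"dz": -2.2,"ax": 0,"ay": 0,"az": 0,"fingers": 20},
  {"dx": -0.03,"dy": -0.16,"dz": -2.7,"ax": 0,"ay": 0,"az": 0,"fingers": 20},
  {"dx": -0.03,"dy": -0.16,"dz": -3.0,"ax": 0,"ay": 0,"az": 0,"fingers": 20},
  {"dx": -0.03,"dy": -0.16,"dz": -3.0,"ax": 0,"ay": 0,"az": 0,"fingers": 20},
  {"dx": -0.03,"dy": -0.16,"dz": -3.0,"ax": 0,"ay": 0,"az": 0,"fingers": 20},
])

```text
time: 17.67
ee_pos: [0.3857, -0.206, 0.4332]
tool_rot: [-179.7, 29.0, -179.3]
force: [-0.2, 0.3, -2.1]
width: 0.0254
grip_force: 50.0
```

```bash
python3 - <<'E'
from meas import *
run()
I=[cv2.imread(f'm_{n}.png') for n in('wrist','side')]
cv2.imwrite('pics/h.png',np.hstack([cv2.resize(I[0][110:230,180:340],(400,300)),cv2.resize(I[1][190:295,200:340],(400,300))]))
E
```

```text
17.6667 [ 0.3857 -0.206   0.4332] [-179.6595   28.9571 -179.2701] [ -40.179     8.4844  116.7572   31.9466   36.2065 -153.8097] [-0.2353  0.3463 -2.1271]
axis [-0.4842 -0.0002  0.875 ] nose(+off) [ 0.5277 -0.2059  0.1803]
side bore_mouth [271.2 240.2] 0.81 [ 0.5289 -0.204   0.163 ]
side 0.9 obs bbox 242 276 203 241 mod 246 278 205 241
   205 255 263 | 256 259
   211 257 264 | 247 265
   217 243 268 | 246 269
   223 251 271 | 251 273
   229 256 275 | 255 277
   235 261 276 | 260 277
   241 267 270 | 265 271
top bore_mouth [332.2 196.1] 0.74 [ 0.5331 -0.2036  0.163 ]
top 0.57 obs bbox 328 359 189 220 mod 326 354 189 221
   189 335 337 | 332 339
   195 329 345 | 327 345
   201 328 352 | 326 349
   207 330 358 | 329 353
   213 330 354 | 332 354
   219 333 355 | 336 350
wrist bore_mouth [256.3 182. ] 0.91 [ 0.5277 -0.2091  0.163 ]
wrist 0.79 obs bbox 222 297 176 247 mod 231 286 174 248
   180 246 273 | 245 273
   186 241 277 | 240 277
   192 239 280 | 239 279
   198 232 286 | 237 281
   204 228 291 | 235 282
   210 224 293 | 233 284
   216 223 296 | 232 286
   222 222 297 | 231 286
   228 241 278 | 232 285
   234 240 279 | 234 283
   240 239 280 | 239 278
   246 238 280 | 248 269
```

View pics/h.png

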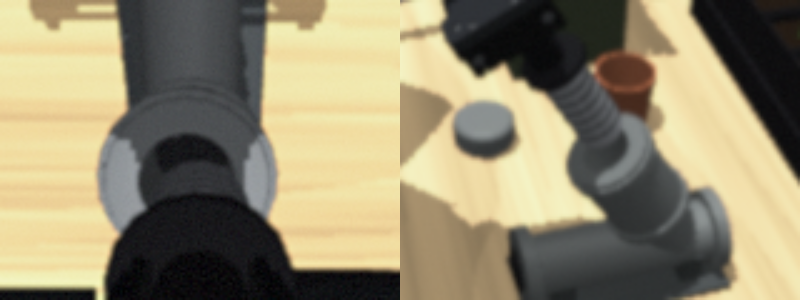

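Joint 6 has reached its range limit (-153.8°), so the pose was cut short: the crop shows the nose short of the mouth at (190,165). I'll back off and spin the tool 90° about the bore axis to free that joint.

Request:
play_rows([
  {"dx": -0.2,"dy": 0,"dz": 1.0,"ax": 0.2,"ay": 0,"az": -0.4,"fingers": 20},
  {"dx": -0.3,"dy": -0.1,"dz": 2.0,"ax": 0.6,"ay": 0.01,"az": -1.04,"fingers": 20},
  {"dx": -0.36,"dy": -0.2,"dz": 3.0,"ax": 1.1,"ay": 0.02,"az": -1.9,"fingers": 20},
  {"dx": -0.36,"dy": -0.2,"dz": 3.0,"ax": 1.6,"ay": 0.03,"az": -2.8,"fingers": 20},
  {"dx": -0.36,"dy": -0.2,"dz": 3.0,"ax": 2.1,"ay": 0.04,"az": -3.6,"fingers": 20},
  {"dx": -0.36,"dy": -0.2,"dz": 3.0,"ax": 2.6,"ay": 0.05,"az": -4.5,"fingers": 20},
  {"dx": -0.36,"dy": -0.2,"dz": 3.0,"ax": 3.1,"ay": 0.06,"az": -5.4,"fingers": 20},
  {"dx": -0.36,"dy": -0.2,"dz": 3.0,"ax": 3.6,"ay": 0.07,"az": -6.2,"fingers": 20},
  {"dx": -0.36,"dy": -0.2,"dz": 3.0,"ax": 4.1,"ay": 0.08,"az": -7.1,"fingers": 20},
  {"dx": -0.36,"dy": -0.2,"dz": 3.0,"ax": 4.6,"ay": 0.09,"az": -8.0,"fingers": 20},
  {"dx": -0.36,"dy": -0.2,"dz": 3.0,"ax": 5.1,"ay": 0.1,"az": -8.8,"fingers": 20},
  {"dx": -0.36,"dy": -0.2,"dz": 3.0,"ax": 5.6,"ay": 0.11,"az": -9.7,"fingers": 20},
  {"dx": -0.36,"dy": -0.2,"dz": 3.0,"ax": 6.1,"ay": 0.12,"az": -10.6,"fingers": 20},
  {"dx": -0.36,"dy": -0.2,"dz": 3.0,"ax": 6.6,"ay": 0.13,"az": -11.4,"fingers": 20},
  {"dx": -0.36,"dy": -0.2,"dz": 3.0,"ax": 7.1,"ay": 0.14,"az": -12.3,"fingers": 20},
  {"dx": -0.36,"dy": -0.2,"dz": 3.0,"ax": 7.5,"ay": 0.14,"az": -13.0,"fingers": 20},
  {"dx": -0.36,"dy": -0.2,"dz": 3.0,"ax": 7.5,"ay": 0.14,"az": -13.0,"fingers": 20},
  {"dx": -0.36,"dy": -0.2,"dz": 3.0,"ax": 7.5,"ay": 0.14,"az": -13.0,"fingers": 20},
])

```text
time: 19.62
ee_pos: [0.3764, -0.2109, 0.5079]
tool_rot: [150.5, -1.0, 91.4]
force: [0.5, -0.1, -2.7]
width: 0.0252
grip_force: 50.0
```

```bash
cat > plan.py <<'E'
from hand import *
# desired: axis d, target nose at M+d*s ; prints increments from the measured pose
M=np.array([.5284,-.2116,.163]);d=np.array([-.4999,-.0096,.866]);d/=np.linalg.norm(d)
def plan(s,off=(-.0024,0),L=.290):
    st=r.get_state();T=R.from_euler('xyz',st['tool_rot'],degrees=True);g=st['ee_pos']
    z=T.apply([0,0,1]); ax=np.cross(z,-d); n=np.linalg.norm(ax); fix=R.from_rotvec(ax/n*np.arcsin(n)) if n>1e-9 else R.identity()
    T2=fix*T; tgt=M+d*s-T2.apply([off[0],off[1],L])
    print(st['time'],g,st['tool_rot'],'q',st['joint_positions'],'F',st['force'],st['width'])
    nose=g+T.apply([off[0],off[1],L]); v=nose-M; print('nose depth s',v@d,'lateral',v-(v@d)*d)
    print('shift units',((tgt-g)/.025).round(3),'rot units',(np.degrees(fix.as_rotvec())/6).round(3))
E
python3 -c "
from plan import *
plan(.08)"
```

```text
19.6167 [ 0.3764 -0.2109  0.5079] [150.5336  -1.0144  91.4047] q [-41.8995   3.2201 110.293   27.8559  48.2521 -58.4631] F [ 0.5151 -0.1288 -2.7247] 0.02523080159886062
nose depth s 0.08467139312615227 lateral [0.0329 0.0071 0.0191]
shift units [-1.322 -0.073 -0.979] rot units [-0.147 -0.092 -0.086]
```

Request:
play_rows([
  {"dx": -0.3,"dy": -0.06,"dz": -0.6,"ax": -0.15,"ay": -0.09,"az": -0.09,"fingers": 20},
  {"dx": -0.52,"dy": -0.06,"dz": -1.4,"ax": -0.15,"ay": -0.09,"az": -0.09,"fingers": 20},
  {"dx": -0.52,"dy": -0.06,"dz": -2.0,"ax": -0.15,"ay": -0.09,"az": -0.09,"fingers": 20},
  {"dx": -0.52,"dy": -0.06,"dz": -2.36,"ax": -0.15,"ay": -0.09,"az": -0.09,"fingers": 20},
  {"dx": -0.52,"dy": -0.06,"dz": -2.36,"ax": -0.15,"ay": -0.09,"az": -0.09,"fingers": 20},
  {"dx": -0.52,"dy": -0.06,"dz": -2.36,"ax": -0.15,"ay": -0.09,"az": -0.09,"fingers": 20},
])

```text
time: 20.12
ee_pos: [0.3638, -0.2126, 0.4491]
tool_rot: [150.0, -0.2, 90.8]
force: [0.4, 0.4, -2.8]
width: 0.0248
grip_force: 50.0
```

```bash
cat > fit.py <<'E'
from hand import *
from scipy.optimize import minimize
def fit(names=('top','side','wrist')):
    s=r.get_state();T=R.from_euler('xyz',s['tool_rot'],degrees=True);g=s['ee_pos']
    for n in names:
        c=cam(n);r.capture(n);q=r.outline_of(n,'long')
        if not q: print(n,'none');continue
        m=q[0]['region']
        best=[]
        for ox in np.arange(-.006,.0061,.001):
            for oy in np.arange(-.004,.0041,.001):
                M=model((ox,oy),(0,0),g,T,n,c)>0
                # only compare far half of the body (below collar)
                best.append(((M&m).sum()/M.sum()-0.5*((m&~cv2.dilate(M.astype(np.uint8),np.ones((3,3))).astype(bool)).sum()/m.sum()),ox,oy))
        best.sort(reverse=True);print(n,q[0]['p'],np.round(best[:3],4).tolist())
E
python3 -c "
from plan import *
plan(.012)
import fit,meas
fit.fit()
meas.run()"
```

```text
20.1167 [ 0.3638 -0.2126  0.4491] [150.0088  -0.1622  90.7925] q [-43.2623   5.9222 117.1533  33.3593  39.4421 -66.8653] F [ 0.3562  0.408  -2.758 ] 0.02483335986108685
nose depth s 0.04010006649645946 lateral [ 0.0004 -0.0003  0.0002]
shift units [ 0.544  0.022 -0.984] rot units [ 0.002 -0.001  0.001]
top 0.63 [[0.6197, 0.003, -0.003], [0.6196, 0.003, -0.004], [0.6154, 0.002, -0.004]]
side none
wrist 0.55 [[0.8051, -0.002, 0.0], [0.8047, -0.002, 0.001], [0.8031, -0.001, 0.001]]
20.4167 [ 0.3635 -0.2124  0.4494] [149.9612  -0.1336  90.7506] [-43.2632   5.8653 117.1739  33.376   39.4121 -66.8441] [-0.7065 -0.4038 -2.0933]
axis [-0.5005 -0.0086  0.8657] nose(+off) [ 0.5087 -0.2117  0.1984]
side bore_mouth [273.1 242.9] 0.96 [ 0.5305 -0.214   0.163 ]
side 0.81 obs bbox 230 270 191 238 mod 238 271 202 238
   202 233 255 | 247 252
   208 238 256 | 239 257
   214 235 261 | 238 261
   220 243 265 | 243 266
   226 248 269 | 247 270
   232 253 269 | 252 270
   238 260 263 | 258 265
top bore_mouth [334.1 194.2] 0.73 [ 0.5374 -0.208   0.163 ]
top 0.95 obs bbox 331 351 197 234 mod 331 360 196 231
   202 333 347 | 332 349
   208 331 349 | 331 354
   214 334 351 | 334 358
   220 336 347 | 337 360
   226 336 349 | 340 359
wrist bore_mouth [257.4 185.4] 0.73 [ 0.5262 -0.2111  0.163 ]
wrist 0.87 obs bbox 220 298 173 248 mod 231 287 175 249
   175 252 265 | 259 260
   181 244 273 | 245 273
   187 241 278 | 241 278
   193 238 283 | 239 279
   199 231 288 | 237 281
   205 226 293 | 235 283
   211 223 295 | 233 285
   217 221 297 | 232 286
   223 220 298 | 231 287
   229 240 278 | 232 286
   235 239 279 | 234 284
   241 238 281 | 239 280
   247 239 282 | 248 271
```

Cartridge and axis are aligned within about 1 mm. I'll advance slowly along the axis and watch the force.

Request:
play_rows([
  {"dx": 0.2,"dy": -0.01,"dz": -0.36,"ax": 0,"ay": 0,"az": 0,"fingers": 20},
  {"dx": 0.4,"dy": -0.01,"dz": -0.71,"ax": 0,"ay": 0,"az": 0,"fingers": 20},
  {"dx": 0.58,"dy": -0.01,"dz": -1.01,"ax": 0,"ay": 0,"az": 0,"fingers": 20},
  {"dx": 0.68,"dy": 0,"dz": -1.18,"ax": 0,"ay": 0,"az": 0,"fingers": 20},
  {"dx": 0.74,"dy": 0,"dz": -1.28,"ax": 0,"ay": 0,"az": 0,"fingers": 20},
  {"dx": 0.8,"dy": 0,"dz": -1.38,"ax": 0,"ay": 0,"az": 0,"fingers": 20},
  {"dx": 0.83,"dy": 0,"dz": -1.44,"ax": 0,"ay": 0,"az": 0,"fingers": 20},
  {"dx": 0.83,"dy": 0,"dz": -1.44,"ax": 0,"ay": 0,"az": 0,"fingers": 20},
])

```text
time: 21.53
ee_pos: [0.3844, -0.2124, 0.4127]
tool_rot: [150.0, -0.2, 90.7]
force: [-0.5, -0.2, -2.9]
width: 0.0253
grip_force: 50.0
```

```bash
python3 -c "
from plan import *
plan(-.01)"
```

```text
21.5333 [ 0.3844 -0.2124  0.4127] [150.0159  -0.1912  90.7402] q [-41.2065  10.3064 118.3766  37.0705  33.9003 -69.9294] F [-0.4822 -0.2009 -2.8761] 0.025335905995506256
nose depth s -0.001753087707124052 lateral [ 0.     -0.0005  0.    ]
shift units [ 0.161  0.022 -0.288] rot units [ 0.002 -0.003  0.001]
```

Request:
play_rows([
  {"dx": 0.04,"dy": 0,"dz": -0.07,"ax": 0,"ay": 0,"az": 0,"fingers": 20},
  {"dx": 0.08,"dy": 0,"dz": -0.14,"ax": 0,"ay": 0,"az": 0,"fingers": 20},
  {"dx": 0.12,"dy": 0,"dz": -0.21,"ax": 0,"ay": 0,"az": 0,"fingers": 20},
  {"dx": 0.16,"dy": 0,"dz": -0.28,"ax": 0,"ay": 0,"az": 0,"fingers": 20},
  {"dx": 0.16,"dy": 0,"dz": -0.28,"ax": 0,"ay": 0,"az": 0,"fingers": 20},
])

```text
time: 21.95
ee_pos: [0.3883, -0.2125, 0.4056]
tool_rot: [150.0, -0.2, 90.7]
force: [0.3, 0.4, -3.0]
width: 0.0253
grip_force: 50.0
```

```bash
python3 -c "
from plan import *
plan(-.02)"
```

```text
21.95 [ 0.3883 -0.2125  0.4056] [150.0125  -0.1827  90.7235] q [-40.8392  11.1872 118.5518  37.9317  32.8733 -70.6738] F [ 0.326   0.4472 -2.9505] 0.025315801013224153
nose depth s -0.009843739257258597 lateral [-0.     -0.0008 -0.    ]
shift units [ 0.202  0.029 -0.352] rot units [ 0.004 -0.002  0.003]
```

Request:
play_rows([
  {"dx": 0.05,"dy": 0,"dz": -0.09,"ax": 0,"ay": 0,"az": 0,"fingers": 20},
  {"dx": 0.1,"dy": 0.01,"dz": -0.17,"ax": 0,"ay": 0,"az": 0,"fingers": 20},
  {"dx": 0.15,"dy": 0.01,"dz": -0.26,"ax": 0,"ay": 0,"az": 0,"fingers": 20},
  {"dx": 0.2,"dy": 0.01,"dz": -0.35,"ax": 0,"ay": 0,"az": 0,"fingers": 20},
  {"dx": 0.2,"dy": 0.01,"dz": -0.35,"ax": 0,"ay": 0,"az": 0,"fingers": 20},
])

```text
time: 22.37
ee_pos: [0.3934, -0.2122, 0.3967]
tool_rot: [150.0, -0.2, 90.7]
force: [-0.7, -1.6, -3.5]
width: 0.0253
grip_force: 50.0
```

```bash
python3 -c "
from plan import *
plan(-.05)
import meas;meas.run()"
```

```text
22.3667 [ 0.3934 -0.2122  0.3967] [150.0266  -0.1996  90.7263] q [-40.3425  12.307  118.7595  39.0794  31.6187 -71.6492] F [-0.6506 -1.6256 -3.5329] 0.025305205767448644
nose depth s -0.020142867133992163 lateral [-0.0001 -0.0005 -0.0001]
shift units [ 0.598  0.03  -1.033] rot units [ 0.002 -0.004  0.001]
22.3667 [ 0.3934 -0.2122  0.3967] [150.0266  -0.1996  90.7263] [-40.3425  12.307  118.7595  39.0794  31.6187 -71.6492] [-0.6506 -1.6256 -3.5329]
axis [-0.4995 -0.0094  0.8663] nose(+off) [ 0.5383 -0.2113  0.1455]
side bore_mouth [273.5 239.8] 0.72 [ 0.5347 -0.204   0.163 ]
side 0.73 obs bbox 244 279 209 250 mod 251 282 219 253
   219 246 268 | 259 265
   225 251 269 | 252 270
   231 248 274 | 251 274
   237 257 278 | 256 279
   243 262 279 | 261 282
   249 267 272 | 266 281
top bore_mouth [151.5 218.9] 0.63 [0.4817 0.1978 0.163 ]
top 0.73 obs bbox 327 341 190 220 mod 325 352 187 218
   193 329 339 | 326 343
   199 328 341 | 326 347
   205 330 339 | 329 351
   211 330 339 | 332 351
   217 332 336 | 336 347
wrist 0.97 obs bbox 221 297 178 247 mod 231 286 175 249
   181 248 270 | 244 273
   187 242 277 | 240 277
   193 238 281 | 238 279
   199 231 287 | 237 280
   205 226 292 | 235 282
   211 224 294 | 233 284
   217 222 297 | 231 286
   223 221 297 | 231 286
   229 240 278 | 232 285
   235 239 279 | 234 283
   241 238 281 | 239 278
   247 237 281 | 248 269
```

The nose is inside the bore with small forces. Continuing.

Request:
play_rows([
  {"dx": 0.08,"dy": -0.01,"dz": -0.14,"ax": 0,"ay": 0,"az": 0,"fingers": 20},
  {"dx": 0.16,"dy": -0.01,"dz": -0.28,"ax": 0,"ay": 0,"az": 0,"fingers": 20},
  {"dx": 0.24,"dy": -0.01,"dz": -0.42,"ax": 0,"ay": 0,"az": 0,"fingers": 20},
  {"dx": 0.32,"dy": -0.01,"dz": -0.55,"ax": 0,"ay": 0,"az": 0,"fingers": 20},
  {"dx": 0.4,"dy": 0,"dz": -0.69,"ax": 0,"ay": 0,"az": 0,"fingers": 20},
  {"dx": 0.4,"dy": 0,"dz": -0.69,"ax": 0,"ay": 0,"az": 0,"fingers": 20},
])

```text
time: 23.32
ee_pos: [0.4036, -0.2122, 0.3791]
tool_rot: [150.0, -0.2, 90.7]
force: [-0.3, -0.9, -3.9]
width: 0.0253
grip_force: 50.0
```

```bash
python3 -c "
from plan import *
plan(-.06)"
```

```text
23.3167 [ 0.4036 -0.2122  0.3791] [150.0465  -0.2118  90.7352] q [-39.4307  14.568  119.0368  41.5863  29.2673 -73.8541] F [-0.3446 -0.8569 -3.8875] 0.02533476122552235
nose depth s -0.04043392952885586 lateral [-0.0002 -0.0006 -0.0001]
shift units [ 0.392  0.032 -0.677] rot units [-0.    -0.008 -0.   ]
```

Request:
play_rows([
  {"dx": 0.1,"dy": 0,"dz": -0.17,"ax": 0,"ay": 0,"az": 0,"fingers": 20},
  {"dx": 0.2,"dy": 0,"dz": -0.35,"ax": 0,"ay": 0,"az": 0,"fingers": 20},
  {"dx": 0.3,"dy": 0,"dz": -0.52,"ax": 0,"ay": 0,"az": 0,"fingers": 20},
  {"dx": 0.4,"dy": 0,"dz": -0.69,"ax": 0,"ay": 0,"az": 0,"fingers": 20},
  {"dx": 0.5,"dy": 0.01,"dz": -0.86,"ax": 0,"ay": 0,"az": 0,"fingers": 20},
  {"dx": 0.6,"dy": 0.01,"dz": -1.03,"ax": 0,"ay": 0,"az": 0,"fingers": 20},
  {"dx": 0.6,"dy": 0.01,"dz": -1.03,"ax": 0,"ay": 0,"az": 0,"fingers": 20},
])

```text
time: 23.9
ee_pos: [0.4186, -0.212, 0.3533]
tool_rot: [150.1, -0.2, 90.7]
force: [-0.3, -2.3, -3.5]
width: 0.0255
grip_force: 50.0
```

```bash
python3 -c "
from plan import *
plan(-.085)"
```

```text
23.9 [ 0.4186 -0.212   0.3533] [150.0508  -0.2129  90.7284] q [-38.1301  17.9551 119.238   45.9839  26.042  -77.7671] F [-0.3227 -2.3186 -3.5488] 0.025463680890658386
nose depth s -0.07034490311763794 lateral [-0.0002 -0.0007 -0.0001]
shift units [ 0.291  0.033 -0.509] rot units [ 0.    -0.008  0.   ]
```

Last 15 mm, slowly: first 10 mm, then 1 mm steps until the collar touches.

Request:
play_rows([
  {"dx": 0.05,"dy": 0,"dz": -0.09,"ax": 0,"ay": 0,"az": 0,"fingers": 20},
  {"dx": 0.1,"dy": 0,"dz": -0.17,"ax": 0,"ay": 0,"az": 0,"fingers": 20},
  {"dx": 0.15,"dy": 0,"dz": -0.26,"ax": 0,"ay": 0,"az": 0,"fingers": 20},
  {"dx": 0.2,"dy": 0,"dz": -0.35,"ax": 0,"ay": 0,"az": 0,"fingers": 20},
  {"dx": 0.22,"dy": 0,"dz": -0.38,"ax": 0,"ay": 0,"az": 0,"fingers": 20},
  {"dx": 0.24,"dy": 0,"dz": -0.42,"ax": 0,"ay": 0,"az": 0,"fingers": 20},
  {"dx": 0.24,"dy": 0,"dz": -0.42,"ax": 0,"ay": 0,"az": 0,"fingers": 20},
])

```text
time: 24.48
ee_pos: [0.4243, -0.212, 0.3435]
tool_rot: [150.0, -0.2, 90.7]
force: [-1.4, -3.5, -3.8]
width: 0.0253
grip_force: 50.0
```

```bash
python3 -c "
from plan import *
plan(-.085)"
```

```text
24.4833 [ 0.4243 -0.212   0.3435] [150.0131  -0.1852  90.7258] q [-37.6646  19.2484 119.2531  47.9645  24.8884 -79.5747] F [-1.3516 -3.4811 -3.827 ] 0.02532466620410421
nose depth s -0.08163693981523885 lateral [ 0.     -0.0009  0.    ]
shift units [ 0.064  0.032 -0.118] rot units [ 0.004 -0.002  0.002]
```

Request:
play_rows([
  {"dx": 0.02,"dy": -0.01,"dz": -0.035,"ax": 0,"ay": 0,"az": 0,"fingers": 20},
  {"dx": 0.04,"dy": -0.01,"dz": -0.07,"ax": 0,"ay": 0,"az": 0,"fingers": 20},
  {"dx": 0.06,"dy": -0.01,"dz": -0.105,"ax": 0,"ay": 0,"az": 0,"fingers": 20},
  {"dx": 0.06,"dy": -0.01,"dz": -0.105,"ax": 0,"ay": 0,"az": 0,"fingers": 20},
])

```text
time: 24.82
ee_pos: [0.4257, -0.2122, 0.341]
tool_rot: [150.0, -0.2, 90.7]
force: [-4.6, -2.0, -1.6]
width: 0.0251
grip_force: 50.0
```

Request:
play_rows([
  {"dx": 0.02,"dy": 0,"dz": -0.035,"ax": 0,"ay": 0,"az": 0,"fingers": 20},
  {"dx": 0.02,"dy": 0,"dz": -0.035,"ax": 0,"ay": 0,"az": 0,"fingers": 20},
])

```text
time: 24.98
ee_pos: [0.4256, -0.2121, 0.3408]
tool_rot: [150.0, -0.1, 90.7]
force: [-16.1, -3.2, 12.2]
width: 0.0252
grip_force: 50.0
```

Request:
play_rows([
  {"dx": 0.02,"dy": 0,"dz": -0.035,"ax": 0,"ay": 0,"az": 0,"fingers": 20},
  {"dx": 0.02,"dy": 0,"dz": -0.035,"ax": 0,"ay": 0,"az": 0,"fingers": 20},
])

```text
time: 25.15
ee_pos: [0.4256, -0.212, 0.3406]
tool_rot: [149.9, -0.1, 90.7]
force: [-26.9, -1.4, 25.1]
width: 0.0257
grip_force: 50.0
```

The collar touched at the expected depth (s ≈ -84.7 mm) with about 35 N axial force. I'll relax the press, open, and draw back along the axis.

Request:
play_rows([
  {"dx": -0.02,"dy": 0,"dz": 0.03,"ax": 0,"ay": 0,"az": 0,"fingers": 20},
  {"dx": -0.02,"dy": 0,"dz": 0.03,"ax": 0,"ay": 0,"az": 0,"fingers": 20},
  {"dx": -0.02,"dy": 0,"dz": 0.03,"ax": 0,"ay": 0,"az": 0,"fingers": 50},
  {"dx": -0.02,"dy": 0,"dz": 0.03,"ax": 0,"ay": 0,"az": 0,"fingers": 50},
  {"dx": -0.02,"dy": 0,"dz": 0.03,"ax": 0,"ay": 0,"az": 0,"fingers": 50},
  {"dx": -0.02,"dy": 0,"dz": 0.03,"ax": 0,"ay": 0,"az": 0,"fingers": 50},
  {"dx": -0.2,"dy": 0,"dz": 0.35,"ax": 0,"ay": 0,"az": 0,"fingers": 50},
  {"dx": -0.6,"dy": -0.01,"dz": 1.04,"ax": 0,"ay": 0,"az": 0,"fingers": 50},
  {"dx": -1.1,"dy": -0.02,"dz": 1.9,"ax": 0,"ay": 0,"az": 0,"fingers": 50},
  {"dx": -1.6,"dy": -0.03,"dz": 2.77,"ax": 0,"ay": 0,"az": 0,"fingers": 50},
  {"dx": -2.0,"dy": -0.04,"dz": 3.46,"ax": 0,"ay": 0,"az": 0,"fingers": 50},
  {"dx": -2.0,"dy": -0.04,"dz": 4.5,"ax": 0,"ay": 0,"az": 0,"fingers": 50},
  {"dx": -2.0,"dy": -0.04,"dz": 5.5,"ax": 0,"ay": 0,"az": 0,"fingers": 50},
  {"dx": -2.0,"dy": -0.04,"dz": 5.5,"ax": 0,"ay": 0,"az": 0,"fingers": 50},
])

```text
time: 26.32
ee_pos: [0.3769, -0.2133, 0.4809]
tool_rot: [149.7, 0.1, 90.7]
force: [-0.1, 1.0, -0.2]
width: 0.0498
grip_force: 0.0
```

```bash
python3 - <<'E'
from plan import *
s=r.get_state();print(s['time'],s['ee_pos'],s['joint_positions'],s['force'])
I={n:r.capture(n) for n in('side','top','wrist')}
for n,t,z in(('side','long_collar',.163),('top','long_collar',.163),('wrist','long_collar',.163)):
    q=r.place_of(n,t)
    if q: print(n,q[0]['p'],q[0]['uv'],'collar@z.163',atz(n,q[0]['uv'],z),'M px',proj(n,M))
a=cv2.resize(I['side'][90:315,150:350],(400,450)); b=cv2.resize(I['wrist'],(400,300));cc=cv2.resize(I['top'][130:255,250:417],(400,300))[75:225]
cv2.imwrite('pics/i.png',np.hstack([a,np.vstack([b,cc])]))
E
```

```text
26.3167 [ 0.3769 -0.2133  0.4809] [-42.0168   4.7899 113.027   30.0444  43.0064 -61.5252] [-0.1176  0.9646 -0.211 ]
side 0.74 [245.5, 192.2] collar@z.163 [0.5179 0.0038 0.163 ] M px [[271.9409 242.3715]]
top 0.7 [336.7, 197.5] collar@z.163 [ 0.5299 -0.2135  0.163 ] M px [[335.8666 198.1879]]
wrist 0.59 [236.3, 182.9] collar@z.163 [ 0.5246 -0.2119  0.163 ] M px [[239.0951 182.3717]]
```

View pics/i.png

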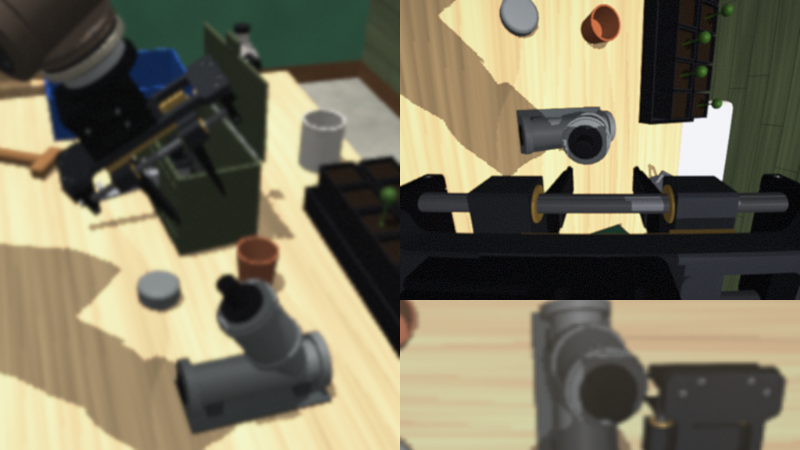

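The cartridge is home: in the side crop the collar is flush on the mouth at (240,300) and the grip stands out along the axis. The lid is upright, the latch is open, and the cap and pot have not moved. Handing in.

```bash
python3 -c "
from plant import r
print(r.sign_off())"
```

```text
the job is handed in; nothing more can be done
None
```

The long cartridge is home in the strainer with its collar flush on the mouth. The case is left open with the latch tipped out, the cap and pot are where they stood, and I never touched the short cartridge. The job was handed in with the arm clear at about 26 s of the 72 s; the hand-in returned no verdict.

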